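# Free the lathe's quill and bring its point to the work

## Task

The lathe's quill is locked by the flat knurled collar on top of the tailstock. With the fingertips only, lightly, roll the collar's rim round anticlockwise (seen from above) to loosen it by two full turns, to within a quarter turn, while the quill stays drawn out; then push the disc on the tail end of the quill until its point meets the wooden blank. Leave the collar at two turns, everything else on the bench where it is, and finish clear of the machine.

Things in the scene. Friction and masses are not known exactly. Their poses are not given: they have to be found in the camera images.
- lathe: small red and dark-steel wood lathe on a fixed plywood board (170 x 400 x 12 mm). Origin on the table straight under the collar's axis; y runs along the lathe from tail end to headstock, z up. In this frame (mm): red tailstock x +-23, y +-35, top z 88; bed x +-25, y -95 to 225, top z 38; blank from y 84, top z 84; headstock from y 159, top z 120; board y -140 to 260
- collar_middle (a point): centre of the aluminium knurled collar lying flat on the tailstock, axis upright; point on the axis, half-way up the 20 mm high rim. Radius 31 mm over its 24 ridges (2.5 mm proud, 17 mm tall). At the start the rim spans 94 to 114 mm above the table, clear all round, 6 mm above the tailstock. Turns with the collar: x axis along the one dark radial line on its top, z up
- lock_collar (a joint): turn of the collar, rad: 0 tight (0 to 0.3 at the start), grows as it loosens, anticlockwise from above, counting on over full turns (two are 12.57), up to 22. It climbs 3 mm a turn. Needs about 0.05 N m (1.7 N along the rim) and stays where left. Closed fingertips pressed 1 to 2 mm into the rim and carried round it drag it along
- push_disc (a point): centre of the outer flat face of the aluminium push disc (28 mm diameter, 8 mm thick) on the tail end of the quill, a 14 mm steel bar through the tailstock. 72 mm above the table, on the lathe's centre line; at the start 92 mm from the collar's axis, on the lathe's -y side. The face looks to the lathe's -y
- quill (a joint): travel of the quill, m: 0 drawn out (the start), grows as the disc is pushed to the lathe's +y, 0.024 where its point meets the wooden blank and stops firmly. The collar's pin locks it at 0 (1 mm of play) until the collar is loosened by about one and a half turns; then it slides with about 3 N and stays where left
- finial: bystander: small turned wooden finial, 26 mm wide, 56 mm tall, standing on the lathe's board; origin under its foot
- chuck_key: bystander: dark steel T-shaped key, 64 by 50 mm, 12 mm thick, lying on the lathe's board; origin under its middle
- square_blank: bystander: square wooden stick 24 x 90 x 24 mm lying on the lathe's board; origin under its middle
- screwdriver: bystander: screwdriver lying on the table to the right of the lathe; origin in its underside
- glue: bystander: white bottle, 52 mm wide, 130 mm tall, on the table to the right of the lathe; origin under its foot
- pencil_cup: bystander: black open cup, 72 mm wide, 90 mm tall, on the table to the left; origin under its foot

How it is judged:
By the outcome, as a careful person would: the job done as asked, in the order asked, and still so for the second after the job is handed in, with the robot touching nothing.
It also fails if it takes over 70 s, if anything falls off the work surface, if the arm or the gripper's body presses on something with over 40 N, if the wrist force passes 120 N, or if a joint passes its speed limit or range.

## Robot

A 7-joint arm with a two-finger parallel gripper is mounted at the origin on the work surface. World frame = base frame: x ahead of the robot, y to its left, z up, the work surface at z = 0. Lengths are in m, angles in rad, forces in N, time in s.
With the tool pointing down it reaches from about 0.425 to 0.875 m from the base axis. Payload 4.7 kg.
Tool frame: the origin (TCP) lies midway between the tips of the shut fingers; the grasp point (between the pads) lies 19 mm behind it (r.grip_point_offset is the distance from the TCP to the grasp point, in m); x points along the fingers, y is the direction in which the jaws open and shut, and the axes are right-handed (so a half turn about x gives the same grasp; the last joint's range is limited). The gripper opens to 85 mm and grips with 20 to 120 N. Pads are 22 mm wide; open, the fingers measure 114 mm over their backs; the gripper's body (76 mm by 85 mm) begins 54 mm behind the grasp point. The pads swing forward as they close: fully open they stand 13 mm farther back than shut.
Start: joints at [-1.313, 0.321, -0.07, 1.45, 0.023, 1.371, -0.057], TCP at [0.157, 0.631, 0.231] pointing down, gripper open.
Joint ranges: [-2.86, 2.86], [-0.3, 2.09], [-1.38, 1.24], [0.06, 2.45], [-1.56, 4.7], [0.09, 2.05], [-2.69, 2.69]. Speed limits (rad/s): [2.57, 2.57, 3.14, 3.14, 3.14, 3.14, 3.14].

## Interface

Orientations are given as a rotation vector (axis times angle).
In Python, from plant import r, get_image, camera_model, sign_off gives the robot as it stands.
- The arm moves only by the shell command python3 -m jog 'ROWS' [FORCE]. ROWS is JSON, a list of rows, each an object with "fingers": the opening, from 0 (shut) to 1 (fully open); "travel": the shift along the tool's x, y, z in m, a list of three; "dr": the turn, a rotation vector about the tool's x, y, z in rad, a list of three. A call has 1 to 10 rows; each row shifts and turns the commanded pose from where the row before left it, along the tool's axes as they then stand; what a row does not reach is not made up. A row lasts 1/12 s, in which the tool goes at most 41.7 mm and 7.16 degrees, less where a joint would pass 70% of its speed; a pose out of reach is approached as far as the arm can. A call is refused whole if a number of a shift passes 0.0417 or a number of a turn 0.125, either way. A call with a gripper value outside its range is refused whole. The fingers move at their own pace and stop on an object; FORCE is the grip in N (left out, the last holds). Time passes only in rows, so rows that do not move let the fingers close. It gives the time, the measured TCP pose, the force and the opening at its end, in the units of the state.
- r.state(): the state, without advancing time (a new reading comes with each control period).
- get_image(name): name is "side" or "top" or "wrist"; returns (picture, depth): 400x640x3 uint8, blue, green, red; 400x640 float32, m along the optical axis (not along the pixel's ray), 0 where there is no reading.
- camera_model(name): a dict with "camera_matrix" (3x3 intrinsics, pixels), "k1" (the pictures are not rectified: a ray, as slopes to the right and down, at radius r is drawn at 1 + k1 r^2 times it, then the intrinsics apply), "R" (3x3) and "t" (3): a world point X has camera coordinates R X + t. Camera axes: x right, y down, z forward; pixel columns grow to the right and rows downward; lengths in m; the calibration is good to about 2 mm. A picture is of the moment at which its call begins: read the wrist's pose just before it. camera_model takes no time and is no camera call; for the wrist camera it gives the pose at the moment of the call.
- sign_off(): hands the job in, once; it reports no verdict.
The state is a dict: "t": time; "joint_pos": joint angles; "qvel": joint speeds; "effort": joint torques, N m; "eef_pos": TCP position; "orientation": TCP orientation; "wrist_force": force on the tool from outside, world axes, zero at the start; "moment": the same for the moment, N m; "gripper_width": opening from 0.0 (shut) to 1.0 (fully open).
Only numpy, scipy, OpenCV 4.12 (cv2) and the standard library are available. Lean on these libraries where they do the work, as an engineer would, in place of code of your own. Each camera call takes 0.05 s, during which the arm holds its last target.

## Working session

There is one attempt and no reset: what is moved stays moved. The work goes in short steps, Python scripts to look and compute and a shell command to move; the robot and the scene stay as the last step left them, time stands still between calls to the robot, and variables do not carry over. Pictures are saved under pics/ and viewed, and the job is handed in when it is done.

```bash
ls; mkdir -p pics
python3 - <<'E'
from plant import r,get_image,camera_model
import cv2,numpy as np
s=r.state();print(s)
print(r.grip_point_offset)
for n in("top","side","wrist"):
    m=camera_model(n);i,d=get_image(n);cv2.imwrite(f"pics/a_{n}.png",i);np.save(f"pics/a_{n}.npy",d)
    print(n,m)
E
```

```text
pics
{'t': 0.0, 'joint_pos': array([-1.31288066,  0.32182615, -0.07006479,  1.45167463,  0.02257103,
        1.37078596, -0.05689664]), 'qvel': array([-0.00110065,  0.00036831, -0.00163673,  0.00061454,  0.00143901,
        0.00021581,  0.00056322]), 'effort': array([-5.66967210e-04, -4.93590045e+01, -3.82704036e-01, -3.14330971e+01,
        1.29075834e-02,  1.14065784e-02,  4.35941331e-06]), 'eef_pos': array([0.15683543, 0.63024465, 0.23022146]), 'orientation': array([ 0.18990716,  1.56246493, -0.19289992]), 'wrist_force': array([-0.09234634, -0.41969541, -1.64053752]), 'moment': array([-0.02576007, -0.03514793,  0.00759037]), 'gripper_width': 1.001555666029359}
0.0187
top {'camera_matrix': array([[378.66499265,   0.        , 322.31347361],
       [  0.        , 378.66499265, 188.25614086],
       [  0.        ,   0.        ,   1.        ]]), 'k1': -0.06516304813628801, 'R': array([[-0.00874863, -0.99984289,  0.01541633],
       [-0.99854174,  0.00791385, -0.05340183],
       [ 0.05327144, -0.01586104, -0.9984541 ]]), 't': array([0.00424929, 0.54208109, 1.39162171])}
side {'camera_matrix': array([[485.54201364,   0.        , 322.35764924],
       [  0.        , 485.54201364, 202.89628046],
       [  0.        ,   0.        ,   1.        ]]), 'k1': -0.07105722756186605, 'R': array([[ 0.88602423, -0.46363632,  0.00155914],
       [-0.33283286, -0.63838846, -0.69403348],
       [ 0.32277447,  0.61441154, -0.71994104]]), 't': array([-0.47514755,  0.25421128,  1.25942992])}
wrist {'camera_matrix': array([[282.94204686,   0.        , 316.29873838],
       [  0.        , 282.94204686, 205.96151789],
       [  0.        ,   0.        ,   1.        ]]), 'k1': -0.03719826089399973, 'R': array([[ 0.24118822,  0.97047754, -0.00126264],
       [ 0.92287202, -0.22895417,  0.30965662],
       [ 0.30022571, -0.07585078, -0.95084761]]), 't': array([-0.64849493, -0.0392051 ,  0.37916935])}
```

View pics/a_top.png

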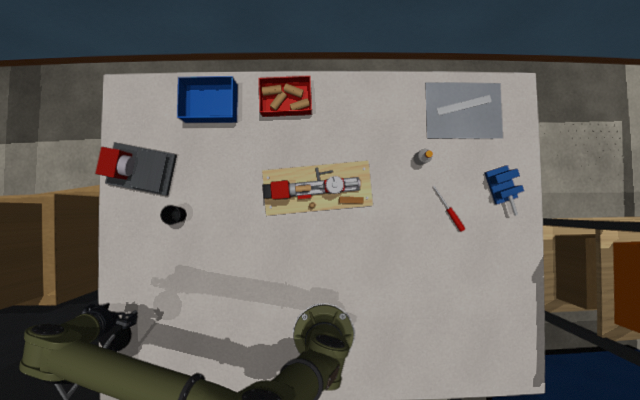

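View pics/a_side.png

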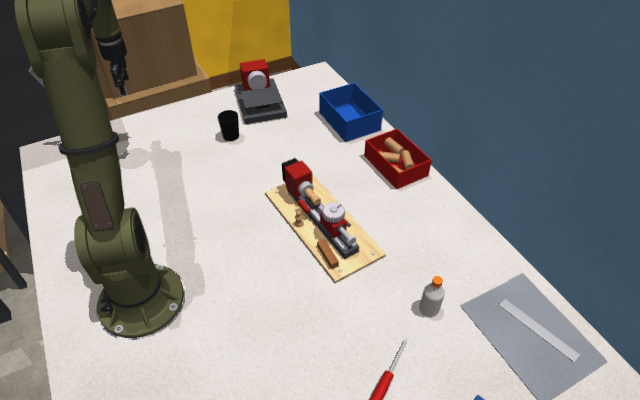

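View pics/a_wrist.png

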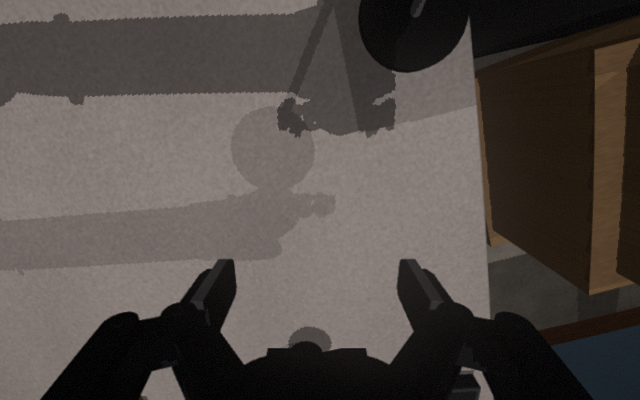

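The top view shows the collar at about (335,185), with the headstock to its left at (277,190) and the tail end to its right. I'll measure these precisely next.

```bash
cat > h.py <<'E'
import numpy as np,cv2
from scipy.spatial.transform import Rotation as Ro
def ray(m,u,v):
    K=m["camera_matrix"];d=np.array([(u-K[0,2])/K[0,0],(v-K[1,2])/K[1,1]]);s=d.copy()
    for _ in range(20): s=d/(1+m["k1"]*(s@s))
    R=m["R"];return -R.T@m["t"],R.T@np.array([s[0],s[1],1])
def onz(m,u,v,z):
    o,d=ray(m,u,v);return o+d*(z-o[2])/d[2]
def proj(m,X):
    c=m["R"]@np.asarray(X)+m["t"];s=c[:2]/c[2];s=s*(1+m["k1"]*(s@s));K=m["camera_matrix"]
    return np.array([K[0,0]*s[0]+K[0,2],K[1,1]*s[1]+K[1,2]])
def pts(m,dep):
    H,W=dep.shape;K=m["camera_matrix"];u,v=np.meshgrid(np.arange(W),np.arange(H))
    d=np.stack([(u-K[0,2])/K[0,0],(v-K[1,2])/K[1,1]],-1).astype(float);s=d.copy()
    for _ in range(20): s=d/(1+m["k1"]*(s**2).sum(-1,keepdims=True))
    c=np.concatenate([s,np.ones((H,W,1))],-1)*dep[...,None]
    return (c-m["t"])@m["R"]
E
python3 - <<'E'
from h import *
from plant import camera_model,r
R=Ro.from_rotvec(r.state()["orientation"]).as_matrix();print(R.round(2))
i=cv2.imread("pics/a_top.png");c=i[140:230,250:390];cv2.imwrite("pics/a_topz.png",cv2.resize(c,None,fx=5.7,fy=5.7,interpolation=cv2.INTER_CUBIC))
i=cv2.imread("pics/a_side.png");c=i[150:290,255:395];cv2.imwrite("pics/a_sidez.png",cv2.resize(c,None,fx=4.2,fy=4.2,interpolation=cv2.INTER_CUBIC))
m=camera_model("top");d=np.load("pics/a_top.npy");P=pts(m,d)
reg=np.zeros(d.shape,bool);reg[140:230,250:390]=1
sel=reg&(P[...,2]>.107)&(P[...,2]<.122)
q=P[sel];print(len(q),q[:,2].min(),q[:,2].max())
lab=cv2.connectedComponents(sel.astype(np.uint8))[1]
for k in range(1,lab.max()+1):
    w=P[lab==k];
    if len(w)>15:print(k,len(w),w.mean(0).round(4),w.min(0).round(4),w.max(0).round(4))
E
```

```text
[[-0.    0.24  0.97]
 [-0.    0.97 -0.24]
 [-1.   -0.    0.  ]]
604 0.10703525773244162 0.12187270582973372
1 237 [ 0.5499 -0.041   0.1143] [ 0.5201 -0.0704  0.1079] [ 0.5791 -0.0114  0.1214]
2 367 [0.5325 0.1616 0.1162] [0.5009 0.1159 0.107 ] [0.5669 0.21   0.1219]
```

View pics/a_topz.png

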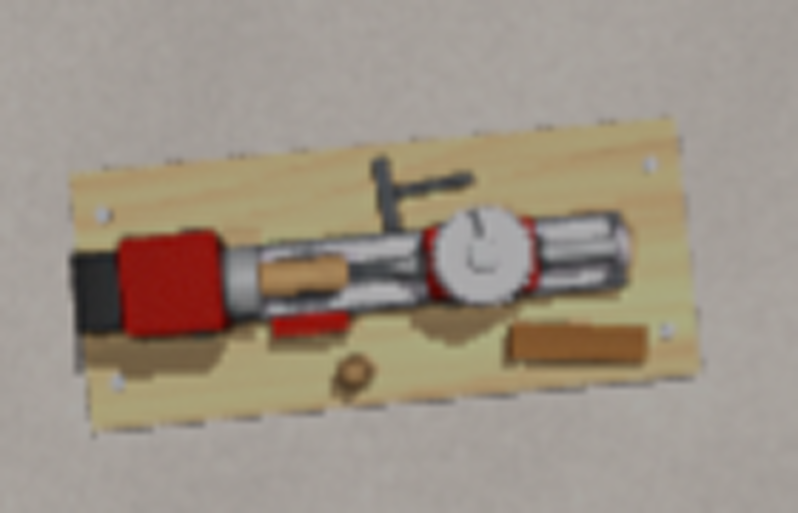

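View pics/a_sidez.png

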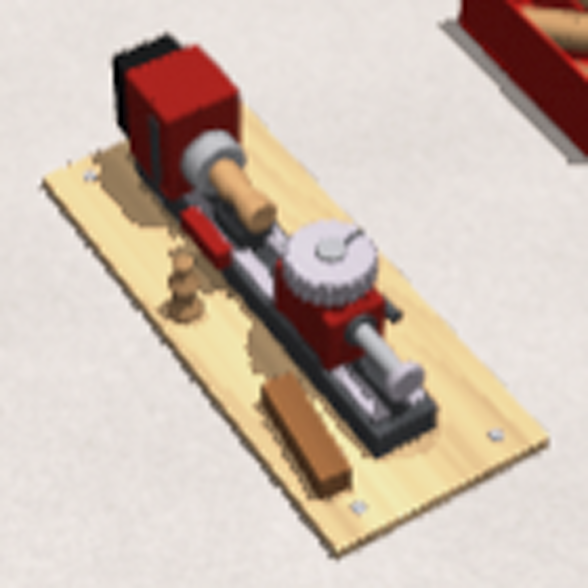

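The zoomed top view shows the collar centred at about (484,255) in the zoom, with its dark line pointing up (world +x). The board corners are at (70,172), (672,118), (700,375) and (93,432), and the disc is near (622,240).

Run:
```python
from h import *
from plant import camera_model
m=camera_model("top");f=5.7
C=[onz(m,250+u/f-.4,140+v/f-.4,.012) for u,v in [(70,172),(672,118),(700,375),(93,432)]]
C=np.array(C)[:,:2];print(C.round(4))
a=(C[0]+C[3])/2;b=(C[1]+C[2])/2;d=a-b;print("len",np.linalg.norm(d),"w",np.linalg.norm(C[0]-C[3]),np.linalg.norm(C[1]-C[2]));d/=np.linalg.norm(d)
print("ydir",d,np.degrees(np.arctan2(d[1],d[0])))
e=(C[0]-C[3]);print('from width',np.degrees(np.arctan2(e[1],e[0]))+90)
cb=C.mean(0);print("collar from board",cb-.06*d)
# colour-based collar ellipse, top and side
for n,win in(("top",(140,230,250,390)),("side",(150,290,255,395))):
    m=camera_model(n);i=cv2.imread(f"pics/a_{n}.png");P=pts(m,np.load(f"pics/a_{n}.npy"))
    s=(np.abs(P[...,2]-.114)<.004);s&=np.hypot(P[...,0]-.55,P[...,1]+.041)<.036
    s=s.astype(np.uint8);c=max(cv2.findContours(s,0,1)[0],key=cv2.contourArea)
    w=np.array([onz(m,u,v,.114)[:2] for u,v in c[:,0]])
    (x,y),rad=cv2.minEnclosingCircle(w.astype(np.float32));print(n,x,y,rad,w.mean(0),cv2.fitEllipse(w.astype(np.float32)))
```

```text
[[ 0.613   0.2243]
 [ 0.6458 -0.1705]
 [ 0.4769 -0.1863]
 [ 0.4433  0.2095]]
len 0.3966812095805059 w 0.17038664004387427 0.16961800593916818
ydir [-0.08368     0.99649268] 94.80012378486309
from width 95.0092943654407
collar from board [ 0.5497383  -0.04053002]
top 0.5495575070381165 -0.04093414917588234 0.030704505741596222 [ 0.54939345 -0.04128654] ((0.5501279234886169, -0.041203368455171585), (0.055690597742795944, 0.05759398266673088), 124.74658966064453)
side 0.5483782291412354 -0.042707353830337524 0.032700106501579285 [ 0.54777061 -0.04154416] ((0.5478549003601074, -0.04217616096138954), (0.05964580923318863, 0.06064098700881004), 133.6807098388672)
```

```bash
cat >> h.py <<'E'
C=np.array([.5495,-.041])
def T(phi):  # tool down, z axis at azimuth phi
    c,s=np.cos(phi),np.sin(phi);return np.array([[0,-s,c],[0,c,s],[-1,0,0]],float)
def cur():
    from plant import r
    s=r.state();R=Ro.from_rotvec(s["orientation"]).as_matrix()
    return s,np.array(s["eef_pos"]),R
def plan(p0,phi0,p1,dphi,n):
    p0=np.array(p0);p1=np.array(p1)
    for k in range(n):
        v=T(phi0+dphi*k/n).T@((p1-p0)/n);print(k,(v*1000).round(0),round(-dphi/n,4))
def rep():
    s,p,R=cur();ph=np.arctan2(R[1,2],R[0,2]);v=p[:2]-C
    print("t",round(s["t"],2),"p",p.round(4),"phi",np.degrees(ph).round(2),"tilt",np.degrees(np.arccos(-R[2,0])).round(2),"orb: r",(np.hypot(*v)*1000).round(2),"az",np.degrees(np.arctan2(v[1],v[0])).round(2),"F",s["wrist_force"].round(2),"g",round(s["gripper_width"],3))
    print("q",np.round(s["joint_pos"],3))
    return s,p,R,ph
E
python3 - <<'E'
from h import *
s,p,R,ph=rep()
d=np.radians(130-360)-ph
print(d)
tgt=[C[0]+.065*np.cos(np.radians(130)),C[1]+.065*np.sin(np.radians(130)),.17];print(tgt)
plan(p,ph,tgt,d,32)
E
```

```text
t 0.15 p [0.1568 0.6304 0.2305] phi -13.97 tilt 0.08 orb: r 777.78 az 120.32 F [0.71 0.96 0.3 ] g 0.998
q [-1.313  0.322 -0.07   1.451  0.023  1.371 -0.057]
-3.7705158012773126
[np.float64(0.507718805370375), np.float64(0.008792888802733573), 0.17]
0 [  2. -16.  15.] 0.1178
1 [  2. -14.  17.] 0.1178
2 [  2. -12.  19.] 0.1178
3 [  2. -10.  20.] 0.1178
4 [ 2. -7. 21.] 0.1178
5 [ 2. -5. 22.] 0.1178
6 [ 2. -2. 22.] 0.1178
7 [ 2.  0. 22.] 0.1178
8 [ 2.  3. 22.] 0.1178
9 [ 2.  5. 22.] 0.1178
10 [ 2.  8. 21.] 0.1178
11 [ 2. 10. 20.] 0.1178
12 [ 2. 13. 18.] 0.1178
13 [ 2. 15. 17.] 0.1178
14 [ 2. 17. 15.] 0.1178
15 [ 2. 18. 13.] 0.1178
16 [ 2. 20. 11.] 0.1178
17 [ 2. 21.  8.] 0.1178
18 [ 2. 22.  6.] 0.1178
19 [ 2. 22.  3.] 0.1178
20 [ 2. 22.  1.] 0.1178
21 [ 2. 22. -2.] 0.1178
22 [ 2. 22. -5.] 0.1178
23 [ 2. 21. -7.] 0.1178
24 [  2.  20. -10.] 0.1178
25 [  2.  19. -12.] 0.1178
26 [  2.  17. -14.] 0.1178
27 [  2.  16. -16.] 0.1178
28 [  2.  14. -18.] 0.1178
29 [  2.  11. -19.] 0.1178
30 [  2.   9. -20.] 0.1178
31 [  2.   7. -21.] 0.1178
```

```bash
python3 -m jog '[{"fingers":0,"travel":[0.002,-0.016,0.015],"dr":[0.118,0,0]},{"fingers":0,"travel":[0.002,-0.014,0.017],"dr":[0.118,0,0]},{"fingers":0,"travel":[0.002,-0.012,0.019],"dr":[0.118,0,0]},{"fingers":0,"travel":[0.002,-0.010,0.020],"dr":[0.118,0,0]},{"fingers":0,"travel":[0.002,-0.007,0.021],"dr":[0.118,0,0]},{"fingers":0,"travel":[0.002,-0.005,0.022],"dr":[0.118,0,0]},{"fingers":0,"travel":[0.002,-0.002,0.022],"dr":[0.118,0,0]},{"fingers":0,"travel":[0.002,0,0.022],"dr":[0.118,0,0]}]' 20; python3 -c "
from h import *;rep()"
```

```text
t: 0.82
eef_pos: [0.2453, 0.4753, 0.2149]
orientation: [0.927, 1.364, -0.927]
wrist_force: [0.8, 0.4, -0.7]
gripper_width: 0.002
t 0.82 p [0.2453 0.4753 0.2149] phi -68.4 tilt 0.02 orb: r 599.24 az 120.51 F [ 0.81  0.35 -0.69] g 0.002
q [-1.231  0.085  0.092  1.764 -0.008  1.293 -0.76 ]
```

```bash
python3 -m jog '[{"fingers":0,"travel":[0.002,0.003,0.022],"dr":[0.118,0,0]},{"fingers":0,"travel":[0.002,0.005,0.022],"dr":[0.118,0,0]},{"fingers":0,"travel":[0.002,0.008,0.021],"dr":[0.118,0,0]},{"fingers":0,"travel":[0.002,0.010,0.020],"dr":[0.118,0,0]},{"fingers":0,"travel":[0.002,0.013,0.018],"dr":[0.118,0,0]},{"fingers":0,"travel":[0.002,0.015,0.017],"dr":[0.118,0,0]},{"fingers":0,"travel":[0.002,0.017,0.015],"dr":[0.118,0,0]},{"fingers":0,"travel":[0.002,0.018,0.013],"dr":[0.118,0,0]},{"fingers":0,"travel":[0.002,0.020,0.011],"dr":[0.118,0,0]},{"fingers":0,"travel":[0.002,0.021,0.008],"dr":[0.118,0,0]}]' ; python3 -m jog '[{"fingers":0,"travel":[0.002,0.022,0.006],"dr":[0.118,0,0]},{"fingers":0,"travel":[0.002,0.022,0.003],"dr":[0.118,0,0]},{"fingers":0,"travel":[0.002,0.022,0.001],"dr":[0.118,0,0]},{"fingers":0,"travel":[0.002,0.022,-0.002],"dr":[0.118,0,0]},{"fingers":0,"travel":[0.002,0.022,-0.005],"dr":[0.118,0,0]},{"fingers":0,"travel":[0.002,0.021,-0.007],"dr":[0.118,0,0]}]'
python3 - <<'E'
from h import *
s,p,R,ph=rep()
d=np.radians(130-360)-ph
print(d)
tgt=[C[0]+.065*np.cos(np.radians(130)),C[1]+.065*np.sin(np.radians(130)),.17];print(tgt)
plan(p,ph,tgt,d,9)
E
```

```text
t: 1.65
eef_pos: [0.3552, 0.2795, 0.1951]
orientation: [1.771, 0.716, -1.772]
wrist_force: [0.6, 0.2, 0.1]
gripper_width: -0.001
t: 2.15
eef_pos: [0.4206, 0.1628, 0.1831]
orientation: [2.191, 0.066, -2.191]
wrist_force: [0.5, 0.5, 0.4]
gripper_width: 0.002
t 2.15 p [0.4206 0.1628 0.1831] phi -176.56 tilt 0.01 orb: r 241.19 az 122.31 F [0.46 0.47 0.35] g 0.002
q [-0.858 -0.094  0.41   1.998  0.039  1.229 -1.974]
-0.9326258129735079
[np.float64(0.507718805370375), np.float64(0.008792888802733573), 0.17]
0 [ 1. 18. -9.] 0.1036
1 [  1.  17. -10.] 0.1036
2 [  1.  16. -12.] 0.1036
3 [  1.  14. -14.] 0.1036
4 [  1.  13. -15.] 0.1036
5 [  1.  11. -16.] 0.1036
6 [  1.   9. -17.] 0.1036
7 [  1.   7. -18.] 0.1036
8 [  1.   6. -19.] 0.1036
```

```bash
python3 -m jog '[{"fingers":0,"travel":[0.001,0.018,-0.009],"dr":[0.104,0,0]},{"fingers":0,"travel":[0.001,0.017,-0.010],"dr":[0.104,0,0]},{"fingers":0,"travel":[0.001,0.016,-0.012],"dr":[0.104,0,0]},{"fingers":0,"travel":[0.001,0.014,-0.014],"dr":[0.104,0,0]},{"fingers":0,"travel":[0.001,0.013,-0.015],"dr":[0.104,0,0]},{"fingers":0,"travel":[0.001,0.011,-0.016],"dr":[0.104,0,0]},{"fingers":0,"travel":[0.001,0.009,-0.017],"dr":[0.104,0,0]},{"fingers":0,"travel":[0.001,0.007,-0.018],"dr":[0.104,0,0]},{"fingers":0,"travel":[0.001,0.006,-0.019],"dr":[0.104,0,0]},{"fingers":0,"travel":[0,0,0],"dr":[0,0,0]}]'
python3 - <<'E'
from h import *
from plant import camera_model,get_image
s,p,R,ph=rep()
m=camera_model("wrist");i,d=get_image("wrist");cv2.imwrite("pics/b_wrist.png",i);np.save("pics/b_wrist.npy",d)
P=pts(m,d)
s=(np.abs(P[...,2]-.114)<.005)&(np.hypot(P[...,0]-.55,P[...,1]+.041)<.036)
c=max(cv2.findContours(s.astype(np.uint8),0,1)[0],key=cv2.contourArea)
w=np.array([onz(m,u,v,.114)[:2] for u,v in c[:,0]])
print(cv2.minEnclosingCircle(w.astype(np.float32)),w.mean(0),proj(m,p))
Q=(P-p)@R   # tool coords
q=Q[(np.abs(Q[...,0])<.03)&(np.abs(Q[...,1])<.03)&(np.abs(Q[...,2])<.03)&(d>0)]
for a,b in((-.03,-.02),(-.02,-.01),(-.01,-.003),(-.003,.005)):
    z=q[(q[:,0]>a)&(q[:,0]<b)]
    if len(z):print(a,len(z),(z.min(0)*1000).round(1),(z.max(0)*1000).round(1))
E
```

```text
t: 2.98
eef_pos: [0.5089, 0.0053, 0.1742]
orientation: [-1.7, 0.801, 1.696]
wrist_force: [-1.0, -1.0, 0.7]
gripper_width: -0.002
t 2.98 p [0.5089 0.0053 0.1742] phi 129.61 tilt 0.15 orb: r 61.58 az 131.22 F [-1.04 -0.97  0.72] g -0.002
q [-0.652  0.052  0.61   1.892 -0.029  1.206 -2.482]
((0.5485448837280273, -0.04185472056269646), 0.03127933666110039) [ 0.54936805 -0.04265306] [314.48636858 262.08526024]
-0.03 627 [-30.  -12.5 -12. ] [-20.   14.7  -6. ]
-0.02 523 [-20.  -12.5 -12. ] [-10.   14.6  -6.1]
-0.01 232 [-10.  -11.7 -11.8] [-3.  14.  -6.1]
-0.003 11 [ -3.   -5.1 -10.9] [ -2.2   7.4 -10.5]
```

View pics/b_wrist.png

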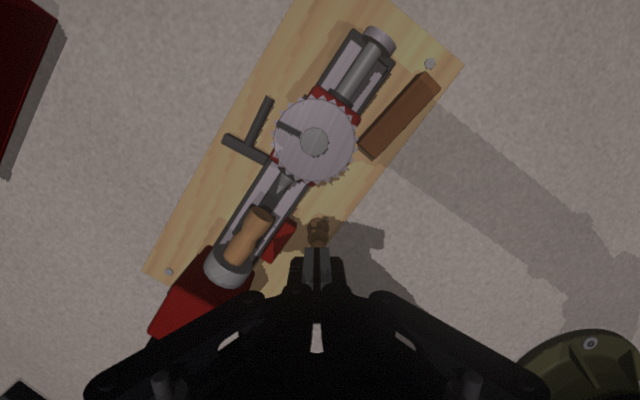

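The wrist view shows the collar centred at about (315,141) with its dark line toward (288,128). The closed fingertips are at about (315,262), with their front face 11 mm ahead of the TCP. I'll descend and approach the rim.

```bash
sed -i 's/^C=.*/C=np.array([.5492,-.0415])/' h.py; python3 -m jog '[{"fingers":0,"travel":[0.025,0.001,0],"dr":[0,0,0]},{"fingers":0,"travel":[0.025,0,0],"dr":[0,0,0]},{"fingers":0,"travel":[0.024,0,0],"dr":[0,0,0]},{"fingers":0,"travel":[0,0,-0.010],"dr":[0,0,0]},{"fingers":0,"travel":[0,0,-0.007],"dr":[0,0,0]},{"fingers":0,"travel":[0,0,0],"dr":[0,0,0]}]' ; python3 -c "
from h import *;rep()"; python3 -m jog '[{"fingers":0,"travel":[0,0,-0.001],"dr":[0,0,0]},{"fingers":0,"travel":[0,0,-0.001],"dr":[0,0,0]}]';python3 -c "
from h import *;rep()"
```

```text
t: 3.53
eef_pos: [0.52, -0.0054, 0.1018]
orientation: [-1.706, 0.792, 1.7]
wrist_force: [0.1, -0.2, 0.5]
gripper_width: 0.0
t 3.53 p [ 0.52   -0.0054  0.1018] phi 130.09 tilt 0.16 orb: r 46.47 az 128.95 F [ 0.13 -0.16  0.51] g 0.0
q [-0.61   0.165  0.62   1.948 -0.109  1.059 -2.386]
t: 3.7
eef_pos: [0.5205, -0.0054, 0.1018]
orientation: [-1.705, 0.79, 1.702]
wrist_force: [0.8, 0.5, 0.3]
gripper_width: -0.001
t 3.7 p [ 0.5205 -0.0054  0.1018] phi 130.15 tilt 0.15 orb: r 46.14 az 128.45 F [0.84 0.54 0.34] g -0.001
q [-0.608  0.166  0.62   1.947 -0.111  1.059 -2.382]
```

```bash
python3 -m jog '[{"fingers":0,"travel":[0,0,-0.001],"dr":[0,0,0]},{"fingers":0,"travel":[0,0,0],"dr":[0,0,0]}]';python3 -c "
from h import *;rep()";  python3 -m jog '[{"fingers":0,"travel":[0,0,-0.001],"dr":[0,0,0]},{"fingers":0,"travel":[0,0,0],"dr":[0,0,0]}]';python3 -c "
from h import *;rep()"
```

```text
t: 3.87
eef_pos: [0.5205, -0.0062, 0.1011]
orientation: [-1.704, 0.791, 1.703]
wrist_force: [0.7, -0.2, 0.2]
gripper_width: 0.001
t 3.87 p [ 0.5205 -0.0062  0.1011] phi 130.15 tilt 0.08 orb: r 45.52 az 129.12 F [ 0.71 -0.18  0.2 ] g 0.001
q [-0.607  0.168  0.62   1.947 -0.113  1.059 -2.379]
t: 4.03
eef_pos: [0.5208, -0.007, 0.1006]
orientation: [-1.704, 0.791, 1.703]
wrist_force: [0.0, -0.2, -0.4]
gripper_width: -0.002
t 4.03 p [ 0.5208 -0.007   0.1006] phi 130.15 tilt 0.03 orb: r 44.74 az 129.47 F [ 0.01 -0.22 -0.37] g -0.002
q [-0.606  0.171  0.621  1.946 -0.114  1.059 -2.377]
```

```bash
python3 -m jog '[{"fingers":0,"travel":[0,0,0],"dr":[0,0,0]},{"fingers":0,"travel":[0,0,0],"dr":[0,0,0]}]';python3 -c "
from h import *;rep()";  python3 -m jog '[{"fingers":0,"travel":[0,0,0],"dr":[0,0,0]},{"fingers":0,"travel":[0,0,0],"dr":[0,0,0]}]';python3 -c "
from h import *;rep()
from plant import get_image
for n in('side','wrist'):
    i,d=get_image(n);cv2.imwrite('pics/c_%s.png'%n,i if n=='wrist' else cv2.resize(i[150:290,255:395],None,fx=4.2,fy=4.2,interpolation=cv2.INTER_CUBIC))
"
```

```text
t: 4.2
eef_pos: [0.5205, -0.0069, 0.1003]
orientation: [-1.704, 0.792, 1.704]
wrist_force: [-0.7, 1.0, -0.7]
gripper_width: -0.001
t 4.2 p [ 0.5205 -0.0069  0.1003] phi 130.15 tilt 0.01 orb: r 44.91 az 129.64 F [-0.75  0.97 -0.74] g -0.001
q [-0.606  0.171  0.62   1.946 -0.114  1.059 -2.377]
t: 4.37
eef_pos: [0.5206, -0.0069, 0.1003]
orientation: [-1.704, 0.792, 1.704]
wrist_force: [0.5, -0.0, -0.4]
gripper_width: -0.003
t 4.37 p [ 0.5206 -0.0069  0.1003] phi 130.15 tilt 0.0 orb: r 44.88 az 129.65 F [ 0.54 -0.05 -0.36] g -0.003
q [-0.606  0.171  0.621  1.946 -0.114  1.059 -2.377]
```

View pics/c_side.png

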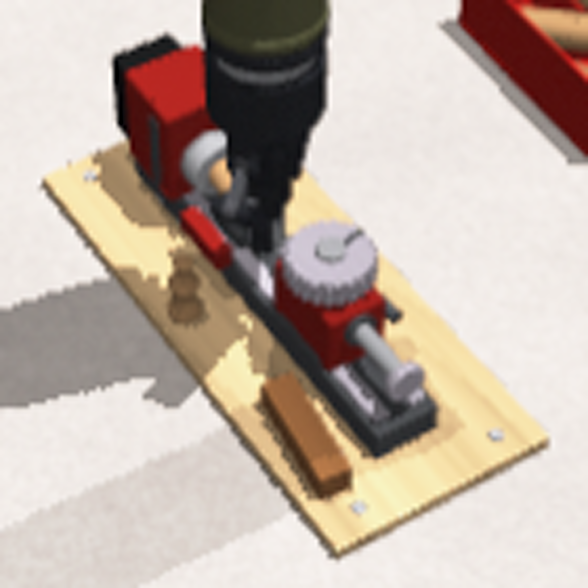

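View pics/c_wrist.png

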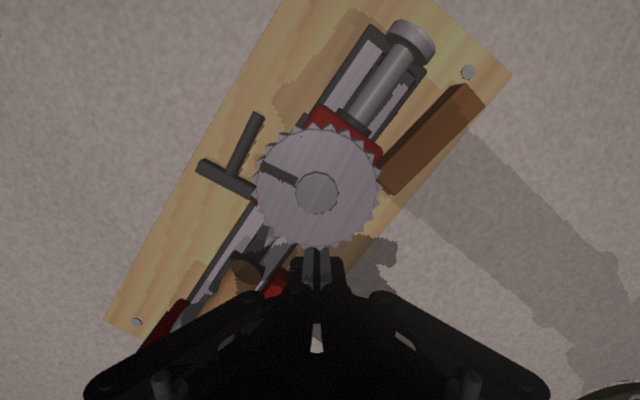

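```bash
cat >> h.py <<'E'
def look(name,zt=.114,save=True,nm="wrist"):
    from plant import camera_model,get_image
    s,p,R=cur();m=camera_model(nm);i,d=get_image(nm)
    if save:cv2.imwrite(f"pics/{name}.png",i)
    P=pts(m,d)
    k=(np.abs(P[...,2]-zt)<.004)&(np.hypot(*(P[...,:2]-C).transpose(2,0,1))<.035)&(d>0)
    k=cv2.morphologyEx(k.astype(np.uint8),cv2.MORPH_OPEN,np.ones((3,3)))
    c=max(cv2.findContours(k,0,1)[0],key=cv2.contourArea)
    w=np.array([onz(m,u,v,zt)[:2] for u,v in c[:,0]])
    h=cv2.convexHull(w.astype(np.float32));(x,y),rad=cv2.minEnclosingCircle(h)
    print("collar",round(x,4),round(y,4),"rad",round(rad*1000,1),"z med",np.median(P[k>0][:,2]).round(4))
    g=cv2.cvtColor(i,cv2.COLOR_BGR2GRAY)
    vv,uu=np.nonzero(k);X=np.array([onz(m,u,v,zt)[:2] for u,v in zip(uu,vv)])-C
    rr=np.hypot(*X.T);b=g[vv,uu];s2=(rr>.013)&(rr<.026);th=np.median(b[s2])*.72
    t=s2&(b<th)
    if t.sum()>3:print("line az",np.degrees(np.arctan2(X[t,1].mean(),X[t,0].mean())).round(1),t.sum(),"spread",np.linalg.norm((X[t]/rr[t,None]).mean(0)).round(3))
    return (x,y),p,R
E
python3 - <<'E'
from h import *
c,p,R=look("d1",.114)
q=R.T@(np.array([c[0],c[1],p[2]])-p);print((q*1000).round(1))
look("d1",.114,True,"top")
E
```

```text
collar 0.5491 -0.0424 rad 30.9 z med 0.113
line az 12.9 280 spread 0.997
[ -0.    1.  -45.5]Traceback (most recent call last):
  File "<stdin>", line 4, in <module>
  File "h.py", line 41, in look
    c=max(cv2.findContours(k,0,1)[0],key=cv2.contourArea)
ValueError: max() iterable argument is empty
```

```bash
sed -i 's/^C=.*/C=np.array([.5491,-.042])/' h.py; python3 -m jog '[{"fingers":0,"travel":[0,0.001,-0.002],"dr":[0,0,0]},{"fingers":0,"travel":[0,0,-0.002],"dr":[0,0,0]},{"fingers":0,"travel":[0,0,-0.001],"dr":[0,0,0]},{"fingers":0,"travel":[0,0,0],"dr":[0,0,0]}]';python3 -c "
from h import *;rep()"
```

```text
t: 4.9
eef_pos: [0.522, -0.01, 0.1001]
orientation: [-1.7, 0.791, 1.707]
wrist_force: [-2.6, 4.4, 3.2]
gripper_width: 0.002
t 4.9 p [ 0.522  -0.01    0.1001] phi 130.17 tilt 0.21 orb: r 41.94 az 130.33 F [-2.59  4.43  3.19] g 0.002
q [-0.598  0.177  0.622  1.94  -0.121  1.063 -2.364]
```

```bash
python3 -m jog '[{"fingers":0,"travel":[0,0.0049,-0.0003],"dr":[-0.12,0,0]},{"fingers":0,"travel":[0,0.0049,-0.0003],"dr":[-0.12,0,0]},{"fingers":0,"travel":[0,0.0049,-0.0003],"dr":[-0.12,0,0]},{"fingers":0,"travel":[0,0.0049,-0.0003],"dr":[-0.12,0,0]},{"fingers":0,"travel":[0,0.0049,-0.0003],"dr":[-0.12,0,0]}]';python3 -c "
from h import *;rep();look('e1',.114)"
```

```text
t: 5.32
eef_pos: [0.509, -0.0307, 0.1003]
orientation: [-2.078, 0.274, 2.083]
wrist_force: [-3.7, 3.5, 2.8]
gripper_width: 0.0
t 5.32 p [ 0.509  -0.0307  0.1003] phi 164.92 tilt 0.16 orb: r 41.65 az 164.25 F [-3.72  3.49  2.81] g 0.0
q [-0.526  0.144  0.578  1.968 -0.092  1.057 -1.742]
collar 0.5476 -0.0415 rad 32.4 z med 0.1132
line az 47.1 264 spread 0.998
```

```bash
python3 -m jog '[{"fingers":0,"travel":[-0.0006,0.0049,-0.0003],"dr":[-0.12,0,0]},{"fingers":0,"travel":[0,0.0049,-0.0003],"dr":[-0.12,0,0]},{"fingers":0,"travel":[0,0.0049,-0.0003],"dr":[-0.12,0,0]},{"fingers":0,"travel":[0,0.0049,-0.0003],"dr":[-0.12,0,0]},{"fingers":0,"travel":[0,0.0049,-0.0003],"dr":[-0.12,0,0]},{"fingers":0,"travel":[0,0.0049,-0.0003],"dr":[-0.12,0,0]},{"fingers":0,"travel":[0,0.0049,-0.0003],"dr":[-0.12,0,0]},{"fingers":0,"travel":[0,0.0049,-0.0003],"dr":[-0.12,0,0]},{"fingers":0,"travel":[0,0.0049,-0.0003],"dr":[-0.12,0,0]},{"fingers":0,"travel":[0,0.0049,-0.0003],"dr":[-0.12,0,0]}]';python3 -c "
from h import *;rep();look('e2',.115)"
```

```text
t: 6.2
eef_pos: [0.5255, -0.0765, 0.1009]
orientation: [1.662, 0.835, -1.661]
wrist_force: [0.4, 0.1, -0.0]
gripper_width: -0.004
t 6.2 p [ 0.5255 -0.0765  0.1009] phi -126.58 tilt 0.06 orb: r 41.75 az -124.39 F [ 0.4   0.09 -0.03] g -0.004
q [-0.363  0.185  0.503  1.919 -0.101  1.062 -0.457]
collar 0.5477 -0.043 rad 32.8 z med 0.1137
line az 177.3 1028 spread 0.688
```

View pics/e2.png

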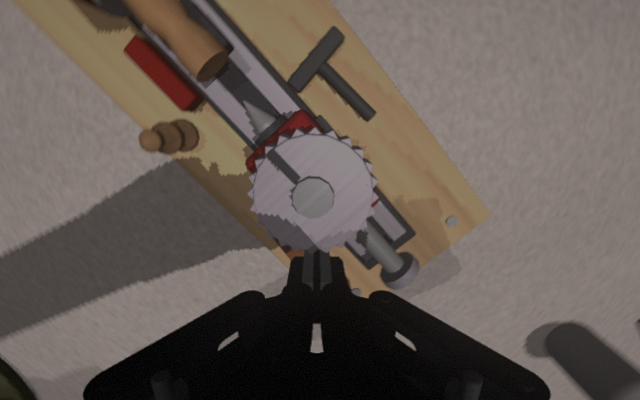

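View pics/e1.png

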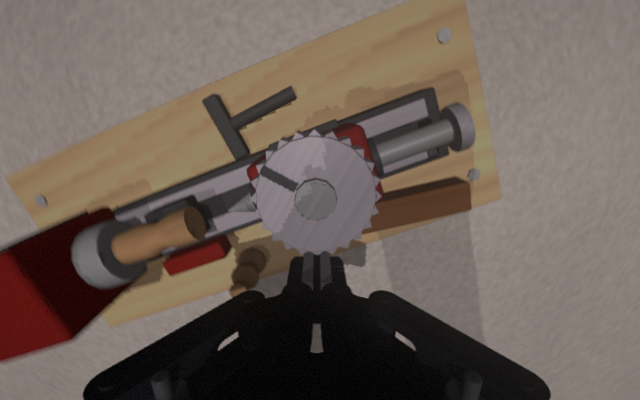

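The dark line now points from (312,197) to (272,155) in the image, so contact was lost partway round. The axis must sit about 1 mm further toward +x/+y, so I'll correct the centre, make line detection robust to the shadow, and press in again.

```bash
sed -i 's/^C=.*/C=np.array([.5495,-.041])/' h.py
python3 - <<'E'
s=open('h.py').read()
s=s.replace("b=g[vv,uu];s2=(rr>.013)&(rr<.026);th=np.median(b[s2])*.72\n    t=s2&(b<th)",
"bh=cv2.morphologyEx(g,cv2.MORPH_BLACKHAT,np.ones((15,15)));b=bh[vv,uu];s2=(rr>.014)&(rr<.025);A=np.degrees(np.arctan2(X[:,1],X[:,0]))%360;hh=np.array([b[s2&(np.abs((A-a+180)%360-180)<6)].mean() for a in range(360)]);a0=hh.argmax();print('peak',a0,hh.max().round(1),np.median(hh).round(1));t=s2&(np.abs((A-a0+180)%360-180)<14)&(b>hh.max()*.5)")
open('h.py','w').write(s)
E
python3 -c "
from h import *;rep();look('e3',.115)"
```

```text
t 6.25 p [ 0.5263 -0.0771  0.1011] phi -126.29 tilt 0.13 orb: r 42.91 az -122.68 F [ 0.79 -1.17  0.19] g 0.004
q [-0.362  0.185  0.503  1.917 -0.1    1.062 -0.451]
collar 0.5475 -0.0431 rad 32.8 z med 0.1137
peak 98 71.9 2.5
line az 98.2 261 spread 0.997
```

```bash
python3 -m jog '[{"fingers":0,"travel":[0,0,-0.001],"dr":[0,0,0]},{"fingers":0,"travel":[0,0,-0.001],"dr":[0,0,0]},{"fingers":0,"travel":[0,0,0],"dr":[0,0,0]}]';python3 -c "
from h import *;rep();"
```

```text
t: 6.55
eef_pos: [0.5258, -0.0754, 0.1009]
orientation: [1.664, 0.831, -1.667]
wrist_force: [-1.5, -4.9, 1.7]
gripper_width: 0.002
t 6.55 p [ 0.5258 -0.0754  0.1009] phi -126.9 tilt 0.12 orb: r 41.77 az -124.62 F [-1.49 -4.91  1.72] g 0.002
q [-0.366  0.186  0.503  1.917 -0.1    1.064 -0.465]
```

```bash
python3 -m jog '[{"fingers":0,"travel":[-0.0005,0.0049,-0.0003],"dr":[-0.12,0,0]},{"fingers":0,"travel":[0,0.0049,-0.0003],"dr":[-0.12,0,0]},{"fingers":0,"travel":[0,0.0049,-0.0003],"dr":[-0.12,0,0]},{"fingers":0,"travel":[0,0.0049,-0.0003],"dr":[-0.12,0,0]},{"fingers":0,"travel":[0,0.0049,-0.0003],"dr":[-0.12,0,0]},{"fingers":0,"travel":[0,0.0049,-0.0003],"dr":[-0.12,0,0]},{"fingers":0,"travel":[0,0.0049,-0.0003],"dr":[-0.12,0,0]},{"fingers":0,"travel":[0,0.0049,-0.0003],"dr":[-0.12,0,0]}]';python3 -c "
from h import *;rep();look('e4',.115)"
```

```text
t: 7.22
eef_pos: [0.5633, -0.0808, 0.1013]
orientation: [0.968, 1.345, -0.969]
wrist_force: [-0.7, -2.5, 1.2]
gripper_width: -0.001
t 7.22 p [ 0.5633 -0.0808  0.1013] phi -71.52 tilt 0.06 orb: r 42.08 az -70.88 F [-0.74 -2.47  1.22] g -0.001
q [-0.244  0.259  0.389  1.823 -0.109  1.081  0.507]
collar 0.5493 -0.0427 rad 32.3 z med 0.114
peak 149 40.0 2.5
line az 149.4 245 spread 0.997
```

```bash
python3 -m jog '[{"fingers":0,"travel":[-0.0005,0.0050,-0.0008],"dr":[-0.12,0,0]},{"fingers":0,"travel":[0,0.0050,-0.0004],"dr":[-0.12,0,0]},{"fingers":0,"travel":[0,0.0050,-0.0003],"dr":[-0.12,0,0]},{"fingers":0,"travel":[0,0.0050,-0.0003],"dr":[-0.12,0,0]},{"fingers":0,"travel":[0,0.0050,-0.0003],"dr":[-0.12,0,0]},{"fingers":0,"travel":[0,0.0050,-0.0003],"dr":[-0.12,0,0]},{"fingers":0,"travel":[0,0.0050,-0.0003],"dr":[-0.12,0,0]},{"fingers":0,"travel":[0,0.0050,-0.0003],"dr":[-0.12,0,0]}]';python3 -c "
from h import *;rep();look('e5',.116)"
```

```text
t: 7.93
eef_pos: [0.5906, -0.0516, 0.102]
orientation: [0.228, 1.558, -0.228]
wrist_force: [0.1, -2.0, -0.0]
gripper_width: 0.001
t 7.93 p [ 0.5906 -0.0516  0.102 ] phi -16.63 tilt 0.04 orb: r 42.41 az -14.43 F [ 0.06 -2.02 -0.04] g 0.001
q [-0.162  0.297  0.24   1.76  -0.079  1.093  1.385]
collar 0.55 -0.0423 rad 32.7 z med 0.1144
peak 197 43.3 2.8
line az -163.4 245 spread 0.997
```

```bash
python3 -m jog '[{"fingers":0,"travel":[-0.0005,0.0050,-0.0014],"dr":[-0.12,0,0]},{"fingers":0,"travel":[0,0.0050,-0.0004],"dr":[-0.12,0,0]},{"fingers":0,"travel":[0,0.0050,-0.0003],"dr":[-0.12,0,0]},{"fingers":0,"travel":[0,0.0050,-0.0003],"dr":[-0.12,0,0]},{"fingers":0,"travel":[0,0.0050,-0.0003],"dr":[-0.12,0,0]},{"fingers":0,"travel":[0,0.0050,-0.0003],"dr":[-0.12,0,0]},{"fingers":0,"travel":[0,0.0050,-0.0003],"dr":[-0.12,0,0]},{"fingers":0,"travel":[0,0.0050,-0.0003],"dr":[-0.12,0,0]}]';python3 -c "
from h import *;rep();look('e6',.116)"
```

```text
t: 8.65
eef_pos: [0.5816, -0.012, 0.1023]
orientation: [-0.522, 1.506, 0.525]
wrist_force: [0.1, -0.3, 0.3]
gripper_width: -0.004
t 8.65 p [ 0.5816 -0.012   0.1023] phi 38.32 tilt 0.08 orb: r 43.28 az 42.05 F [ 0.1  -0.3   0.32] g -0.004
q [-0.101  0.273  0.089  1.782 -0.029  1.089  2.238]
collar 0.5479 -0.0423 rad 30.7 z med 0.1146
peak 206 76.4 2.5
line az -153.8 258 spread 0.997
```

```bash
cat >> h.py <<'E'
def corr(rt=41.0):
    s,p,R,ph=rep();v=np.array([C[0],C[1],p[2]])-p;q=R.T@v
    print("corr y,z mm to r=%.1f:"%(rt*1),(q[1]*1000).round(1),((q[2]*1000)+rt).round(1))
E
python3 -m jog '[{"fingers":0,"travel":[0,-0.0028,0.009],"dr":[0,0,0]},{"fingers":0,"travel":[0,-0.0062,-0.0004],"dr":[0.12,0,0]},{"fingers":0,"travel":[0,-0.0062,-0.0004],"dr":[0.12,0,0]},{"fingers":0,"travel":[0,-0.0062,-0.0004],"dr":[0.12,0,0]},{"fingers":0,"travel":[0,-0.0062,-0.0004],"dr":[0.12,0,0]},{"fingers":0,"travel":[0,-0.0062,-0.0004],"dr":[0.12,0,0]},{"fingers":0,"travel":[0,-0.0062,-0.0004],"dr":[0.12,0,0]},{"fingers":0,"travel":[0,-0.0062,-0.0004],"dr":[0.12,0,0]},{"fingers":0,"travel":[0,-0.0062,-0.0004],"dr":[0.12,0,0]},{"fingers":0,"travel":[0,-0.0062,-0.0004],"dr":[0.12,0,0]}]';python3 -c "
from h import *;corr(51);look('f0',.116)"
```

```text
t: 9.53
eef_pos: [0.5982, -0.063, 0.1025]
orientation: [0.333, 1.544, -0.333]
wrist_force: [-0.6, 0.4, -0.2]
gripper_width: -0.0
t 9.53 p [ 0.5982 -0.063   0.1025] phi -24.33 tilt 0.05 orb: r 53.49 az -24.31 F [-0.6   0.43 -0.16] g -0.0
q [-0.166  0.315  0.27   1.739 -0.093  1.099  1.28 ]
corr y,z mm to r=51.0: -0.0 -2.5
collar 0.5482 -0.0413 rad 30.5 z med 0.1146
peak 205 41.3 2.7
line az -154.8 258 spread 0.997
```

```bash
python3 -m jog '[{"fingers":0,"travel":[0,-0.0062,-0.0004],"dr":[0.12,0,0]},{"fingers":0,"travel":[0,-0.0062,-0.0004],"dr":[0.12,0,0]},{"fingers":0,"travel":[0,-0.0062,-0.0004],"dr":[0.12,0,0]},{"fingers":0,"travel":[0,-0.0062,-0.0004],"dr":[0.12,0,0]},{"fingers":0,"travel":[0,-0.0062,-0.0004],"dr":[0.12,0,0]},{"fingers":0,"travel":[0,-0.0062,-0.0004],"dr":[0.12,0,0]},{"fingers":0,"travel":[0,-0.0062,-0.0004],"dr":[0.12,0,0]},{"fingers":0,"travel":[0,-0.0062,-0.0004],"dr":[0.12,0,0]},{"fingers":0,"travel":[0,-0.0062,-0.0004],"dr":[0.12,0,0]},{"fingers":0,"travel":[0,-0.0062,-0.0004],"dr":[0.12,0,0]}]'
python3 -m jog '[{"fingers":0,"travel":[0,-0.0062,-0.0004],"dr":[0.12,0,0]},{"fingers":0,"travel":[0,-0.0062,-0.0004],"dr":[0.12,0,0]},{"fingers":0,"travel":[0,-0.0062,-0.0004],"dr":[0.12,0,0]},{"fingers":0,"travel":[0,-0.0062,-0.0004],"dr":[0.12,0,0]},{"fingers":0,"travel":[0,-0.0062,-0.0004],"dr":[0.12,0,0]},{"fingers":0,"travel":[0,-0.0062,-0.0004],"dr":[0.12,0,0]},{"fingers":0,"travel":[0,-0.0062,-0.0004],"dr":[0.12,0,0]},{"fingers":0,"travel":[0,-0.0062,-0.0004],"dr":[0.12,0,0]},{"fingers":0,"travel":[0,-0.0062,-0.0004],"dr":[0.12,0,0]},{"fingers":0,"travel":[0,-0.0062,-0.0004],"dr":[0.12,0,0]}]';python3 -c "
from h import *;corr(51);look('f1',.116)"
```

```text
t: 10.42
eef_pos: [0.5481, -0.0936, 0.1026]
orientation: [1.246, 1.185, -1.245]
wrist_force: [-0.1, 0.1, 0.2]
gripper_width: -0.004
t: 11.25
eef_pos: [0.5014, -0.058, 0.1027]
orientation: [2.049, 0.332, -2.047]
wrist_force: [-0.1, 0.6, -0.3]
gripper_width: 0.0
t 11.25 p [ 0.5014 -0.058   0.1027] phi -161.61 tilt 0.06 orb: r 51.02 az -160.53 F [-0.12  0.64 -0.34] g 0.0
q [-0.461  0.124  0.56   1.979 -0.076  1.057 -1.117]
corr y,z mm to r=51.0: -1.0 -0.0
collar 0.5494 -0.0417 rad 30.6 z med 0.1146
peak 205 62.7 2.2
line az -154.5 209 spread 0.997
```

```bash
sed -i 's/^C=.*/C=np.array([.5494,-.0413])/' h.py
python3 -m jog '[{"fingers":0,"travel":[0,-0.0072,-0.0004],"dr":[0.12,0,0]},{"fingers":0,"travel":[0,-0.0062,-0.0004],"dr":[0.12,0,0]},{"fingers":0,"travel":[0,-0.0062,-0.0004],"dr":[0.12,0,0]},{"fingers":0,"travel":[0,-0.0062,-0.0004],"dr":[0.12,0,0]},{"fingers":0,"travel":[0,-0.0062,-0.0004],"dr":[0.12,0,0]},{"fingers":0,"travel":[0,-0.0062,-0.0004],"dr":[0.12,0,0]},{"fingers":0,"travel":[0,-0.0062,-0.0004],"dr":[0.12,0,0]},{"fingers":0,"travel":[0,-0.0062,-0.0004],"dr":[0.12,0,0]},{"fingers":0,"travel":[0,-0.0062,-0.0004],"dr":[0.12,0,0]},{"fingers":0,"travel":[0,0,0],"dr":[0,0,0]}]';python3 -c "
from h import *;corr(41)"
```

```text
t: 12.13
eef_pos: [0.5132, -0.0042, 0.1027]
orientation: [-1.783, 0.702, 1.781]
wrist_force: [0.7, -0.5, 1.2]
gripper_width: -0.001
t 12.13 p [ 0.5132 -0.0042  0.1027] phi 136.98 tilt 0.08 orb: r 51.83 az 134.34 F [ 0.69 -0.52  1.23] g -0.001
q [-0.595  0.146  0.596  1.961 -0.094  1.059 -2.28 ]
corr y,z mm to r=41.0: 2.4 -10.8
```

```bash
python3 -m jog '[{"fingers":0,"travel":[0,0.0024,-0.005],"dr":[0,0,0]},{"fingers":0,"travel":[0,0,-0.004],"dr":[0,0,0]},{"fingers":0,"travel":[0,0,-0.001],"dr":[0,0,0]},{"fingers":0,"travel":[0,0,-0.0005],"dr":[0,0,0]},{"fingers":0,"travel":[0,0,0],"dr":[0,0,0]}]';python3 -c "
from h import *;corr(41)"
```

```text
t: 12.55
eef_pos: [0.5172, -0.0145, 0.1023]
orientation: [-1.782, 0.702, 1.785]
wrist_force: [-3.1, 1.9, 2.7]
gripper_width: 0.001
t 12.55 p [ 0.5172 -0.0145  0.1023] phi 137.04 tilt 0.1 orb: r 41.86 az 140.22 F [-3.09  1.85  2.69] g 0.001
q [-0.577  0.16   0.603  1.95  -0.105  1.063 -2.25 ]
corr y,z mm to r=41.0: -2.3 -0.8
```

```bash
python3 -m jog '[{"fingers":0,"travel":[0,0.0030,-0.0010],"dr":[-0.12,0,0]},{"fingers":0,"travel":[0,0.0048,-0.0003],"dr":[-0.12,0,0]},{"fingers":0,"travel":[0,0.0049,-0.0003],"dr":[-0.12,0,0]},{"fingers":0,"travel":[0,0.0049,-0.0003],"dr":[-0.12,0,0]},{"fingers":0,"travel":[0,0.0049,-0.0003],"dr":[-0.12,0,0]},{"fingers":0,"travel":[0,0.0049,-0.0003],"dr":[-0.12,0,0]}]';python3 -c "
from h import *;corr(41);look('f2',.116)"
```

```text
t: 13.05
eef_pos: [0.5077, -0.04, 0.1023]
orientation: [-2.207, 0.025, 2.211]
wrist_force: [-3.5, 2.4, 1.9]
gripper_width: -0.003
t 13.05 p [ 0.5077 -0.04    0.1023] phi 178.67 tilt 0.12 orb: r 41.67 az 178.21 F [-3.49  2.36  1.93] g -0.003
q [-0.49   0.138  0.557  1.967 -0.084  1.061 -1.491]
corr y,z mm to r=41.0: 0.3 -0.7
collar 0.5479 -0.0418 rad 32.2 z med 0.1148
peak 240 59.5 2.7
line az -120.2 208 spread 0.997
```

```bash
python3 -m jog '[{"fingers":0,"travel":[-0.0004,0.0050,-0.0008],"dr":[-0.12,0,0]},{"fingers":0,"travel":[0,0.0049,-0.0003],"dr":[-0.12,0,0]},{"fingers":0,"travel":[0,0.0049,-0.0004],"dr":[-0.12,0,0]},{"fingers":0,"travel":[0,0.0049,-0.0004],"dr":[-0.12,0,0]},{"fingers":0,"travel":[0,0.0049,-0.0004],"dr":[-0.12,0,0]},{"fingers":0,"travel":[0,0.0049,-0.0004],"dr":[-0.12,0,0]}]';python3 -c "
from h import *;corr(41);look('f3',.116)"
```

```text
t: 13.6
eef_pos: [0.5181, -0.0688, 0.1026]
orientation: [1.818, 0.656, -1.822]
wrist_force: [-2.9, 0.1, 2.1]
gripper_width: 0.003
t 13.6 p [ 0.5181 -0.0688  0.1026] phi -140.32 tilt 0.12 orb: r 41.69 az -138.65 F [-2.89  0.14  2.06] g 0.003
q [-0.392  0.166  0.516  1.935 -0.092  1.065 -0.716]
corr y,z mm to r=41.0: -1.2 -0.7
collar 0.5475 -0.0425 rad 32.6 z med 0.1151
peak 282 62.5 2.6
line az -78.0 216 spread 0.997
```

Tracking well, at about 41° per call. Continuing.

```bash
python3 -m jog '[{"fingers":0,"travel":[-0.0004,0.0042,-0.0008],"dr":[-0.12,0,0]},{"fingers":0,"travel":[0,0.0047,-0.0004],"dr":[-0.12,0,0]},{"fingers":0,"travel":[0,0.0049,-0.0004],"dr":[-0.12,0,0]},{"fingers":0,"travel":[0,0.0049,-0.0004],"dr":[-0.12,0,0]},{"fingers":0,"travel":[0,0.0049,-0.0004],"dr":[-0.12,0,0]},{"fingers":0,"travel":[0,0.0049,-0.0004],"dr":[-0.12,0,0]}]';python3 -c "
from h import *;corr(41);look('f4',.117)"
```

```text
t: 14.15
eef_pos: [0.5438, -0.0827, 0.103]
orientation: [1.325, 1.127, -1.329]
wrist_force: [-1.4, -2.9, 1.3]
gripper_width: -0.006
t 14.15 p [ 0.5438 -0.0827  0.103 ] phi -99.24 tilt 0.15 orb: r 41.77 az -97.76 F [-1.39 -2.88  1.33] g -0.006
q [-0.297  0.221  0.447  1.869 -0.105  1.075  0.029]
corr y,z mm to r=41.0: -1.1 -0.8
collar 0.5483 -0.043 rad 32.5 z med 0.1155
peak 323 73.2 2.4
line az -36.7 212 spread 0.997
```

```bash
python3 -m jog '[{"fingers":0,"travel":[-0.0004,0.0043,-0.0010],"dr":[-0.12,0,0]},{"fingers":0,"travel":[0,0.0047,-0.0004],"dr":[-0.12,0,0]},{"fingers":0,"travel":[0,0.0049,-0.0004],"dr":[-0.12,0,0]},{"fingers":0,"travel":[0,0.0049,-0.0004],"dr":[-0.12,0,0]},{"fingers":0,"travel":[0,0.0049,-0.0004],"dr":[-0.12,0,0]},{"fingers":0,"travel":[0,0.0049,-0.0004],"dr":[-0.12,0,0]}]';python3 -c "
from h import *;corr(41);look('f5',.117)"
```

```text
t: 14.7
eef_pos: [0.5724, -0.0761, 0.1037]
orientation: [0.788, 1.419, -0.792]
wrist_force: [0.7, -4.4, -1.3]
gripper_width: 0.0
t 14.7 p [ 0.5724 -0.0761  0.1037] phi -58.11 tilt 0.24 orb: r 41.71 az -56.51 F [ 0.68 -4.45 -1.27] g 0.0
q [-0.22   0.269  0.351  1.802 -0.1    1.086  0.722]
corr y,z mm to r=41.0: -1.2 -0.7
collar 0.5494 -0.0426 rad 32.4 z med 0.1159
peak 6 36.4 2.7
line az 5.6 209 spread 0.997
```

```bash
python3 -m jog '[{"fingers":0,"travel":[-0.0002,0.0043,-0.0010],"dr":[-0.12,0,0]},{"fingers":0,"travel":[0,0.0047,-0.0004],"dr":[-0.12,0,0]},{"fingers":0,"travel":[0,0.0049,-0.0004],"dr":[-0.12,0,0]},{"fingers":0,"travel":[0,0.0049,-0.0004],"dr":[-0.12,0,0]},{"fingers":0,"travel":[0,0.0049,-0.0004],"dr":[-0.12,0,0]},{"fingers":0,"travel":[0,0.0049,-0.0004],"dr":[-0.12,0,0]}]';python3 -c "
from h import *;corr(41);look('f6',.117)"
```

```text
t: 15.25
eef_pos: [0.5899, -0.0513, 0.1043]
orientation: [0.23, 1.553, -0.232]
wrist_force: [3.7, -3.0, -3.3]
gripper_width: 0.004
t 15.25 p [ 0.5899 -0.0513  0.1043] phi -16.9 tilt 0.33 orb: r 41.69 az -13.91 F [ 3.73 -3.02 -3.3 ] g 0.004
q [-0.164  0.29   0.24   1.764 -0.075  1.091  1.376]
corr y,z mm to r=41.0: -2.2 -0.6
collar 0.5512 -0.0427 rad 33.9 z med 0.1163
peak 50 41.5 2.8
line az 50.0 210 spread 0.997
```

```bash
python3 -m jog '[{"fingers":0,"travel":[-0.0002,0.0035,-0.0004],"dr":[-0.12,0,0]},{"fingers":0,"travel":[0,0.0044,-0.0003],"dr":[-0.12,0,0]},{"fingers":0,"travel":[0,0.0049,-0.0003],"dr":[-0.12,0,0]},{"fingers":0,"travel":[0,0.0049,-0.0004],"dr":[-0.12,0,0]},{"fingers":0,"travel":[0,0.0049,-0.0004],"dr":[-0.12,0,0]},{"fingers":0,"travel":[0,0.0049,-0.0004],"dr":[-0.12,0,0]}]';python3 -c "
from h import *;corr(41);look('f7',.117)"
```

```text
t: 15.8
eef_pos: [0.5868, -0.0223, 0.1045]
orientation: [-0.334, 1.54, 0.333]
wrist_force: [3.3, -1.1, -1.5]
gripper_width: -0.003
t 15.8 p [ 0.5868 -0.0223  0.1045] phi 24.39 tilt 0.29 orb: r 41.96 az 26.95 F [ 3.34 -1.12 -1.49] g -0.003
q [-0.116  0.278  0.127  1.772 -0.04   1.089  2.021]
corr y,z mm to r=41.0: -1.9 -0.9
collar 0.5514 -0.0406 rad 34.0 z med 0.1166
peak 92 41.6 2.6
line az 92.0 204 spread 0.997
```

```bash
python3 -m jog '[{"fingers":0,"travel":[-0.0002,0.0035,-0.0008],"dr":[-0.12,0,0]},{"fingers":0,"travel":[0,0.0046,-0.0004],"dr":[-0.12,0,0]},{"fingers":0,"travel":[0,0.0049,-0.0004],"dr":[-0.12,0,0]},{"fingers":0,"travel":[0,0,0.004],"dr":[0,0,0]},{"fingers":0,"travel":[0,-0.002,0.006],"dr":[0,0,0]},{"fingers":0,"travel":[0,-0.0062,-0.0004],"dr":[0.12,0,0]},{"fingers":0,"travel":[0,-0.0062,-0.0004],"dr":[0.12,0,0]},{"fingers":0,"travel":[0,-0.0062,-0.0004],"dr":[0.12,0,0]}]';python3 -c "
from h import *;corr(51);look('g1',.117)"
```

```text
t: 16.52
eef_pos: [0.5959, -0.0227, 0.1041]
orientation: [-0.325, 1.547, 0.325]
wrist_force: [0.6, -0.4, 0.3]
gripper_width: -0.001
t 16.52 p [ 0.5959 -0.0227  0.1041] phi 23.75 tilt 0.04 orb: r 50.09 az 21.81 F [ 0.55 -0.42  0.25] g -0.001
q [-0.118  0.3    0.131  1.744 -0.043  1.1    2.012]
corr y,z mm to r=51.0: 1.7 0.9
collar 0.5482 -0.0417 rad 31.0 z med 0.1167
peak 112 40.2 2.7
line az 112.0 232 spread 0.997
```

```bash
python3 -m jog '[{"fingers":0,"travel":[0,-0.0062,-0.0004],"dr":[0.12,0,0]},{"fingers":0,"travel":[0,-0.0062,-0.0004],"dr":[0.12,0,0]},{"fingers":0,"travel":[0,-0.0062,-0.0004],"dr":[0.12,0,0]},{"fingers":0,"travel":[0,-0.0062,-0.0004],"dr":[0.12,0,0]},{"fingers":0,"travel":[0,-0.0062,-0.0004],"dr":[0.12,0,0]},{"fingers":0,"travel":[0,-0.0062,-0.0004],"dr":[0.12,0,0]},{"fingers":0,"travel":[0,-0.0062,-0.0004],"dr":[0.12,0,0]},{"fingers":0,"travel":[0,-0.0062,-0.0004],"dr":[0.12,0,0]},{"fingers":0,"travel":[0,-0.0062,-0.0004],"dr":[0.12,0,0]},{"fingers":0,"travel":[0,-0.0062,-0.0004],"dr":[0.12,0,0]}]'; python3 -c "
from h import *;corr(51)"
```

```text
t: 17.4
eef_pos: [0.5852, -0.0805, 0.1041]
orientation: [0.611, 1.483, -0.611]
wrist_force: [-0.3, 0.2, 0.2]
gripper_width: -0.002
t 17.4 p [ 0.5852 -0.0805  0.1041] phi -44.79 tilt 0.03 orb: r 53.08 az -47.65 F [-0.35  0.25  0.16] g -0.002
q [-0.19   0.296  0.331  1.765 -0.106  1.098  0.965]
corr y,z mm to r=51.0: 2.6 -2.0
```

```bash
python3 -m jog '[{"fingers":0,"travel":[0,-0.0036,-0.0020],"dr":[0.12,0,0]},{"fingers":0,"travel":[0,-0.0062,-0.0004],"dr":[0.12,0,0]},{"fingers":0,"travel":[0,-0.0062,-0.0004],"dr":[0.12,0,0]},{"fingers":0,"travel":[0,-0.0062,-0.0004],"dr":[0.12,0,0]},{"fingers":0,"travel":[0,-0.0062,-0.0004],"dr":[0.12,0,0]},{"fingers":0,"travel":[0,-0.0062,-0.0004],"dr":[0.12,0,0]},{"fingers":0,"travel":[0,-0.0062,-0.0004],"dr":[0.12,0,0]},{"fingers":0,"travel":[0,-0.0062,-0.0004],"dr":[0.12,0,0]},{"fingers":0,"travel":[0,-0.0062,-0.0004],"dr":[0.12,0,0]},{"fingers":0,"travel":[0,-0.0062,-0.0004],"dr":[0.12,0,0]}]'; python3 -m jog '[{"fingers":0,"travel":[0,-0.0062,-0.0004],"dr":[0.12,0,0]},{"fingers":0,"travel":[0,-0.0062,-0.0004],"dr":[0.12,0,0]},{"fingers":0,"travel":[0,-0.0062,-0.0004],"dr":[0.12,0,0]},{"fingers":0,"travel":[0,-0.0062,-0.0004],"dr":[0.12,0,0]},{"fingers":0,"travel":[0,-0.0062,-0.0004],"dr":[0.12,0,0]},{"fingers":0,"travel":[0,-0.0062,-0.0004],"dr":[0.12,0,0]},{"fingers":0,"travel":[0,-0.0062,-0.0004],"dr":[0.12,0,0]},{"fingers":0,"travel":[0,-0.0062,-0.0004],"dr":[0.12,0,0]},{"fingers":0,"travel":[0,-0.0062,-0.0004],"dr":[0.12,0,0]},{"fingers":0,"travel":[0,-0.0062,-0.0004],"dr":[0.12,0,0]}]'; python3 -c "
from h import *;corr(51)"
```

```text
t: 18.23
eef_pos: [0.5282, -0.0886, 0.1042]
orientation: [1.505, 0.986, -1.506]
wrist_force: [0.6, 0.2, 0.8]
gripper_width: -0.001
t: 19.07
eef_pos: [0.497, -0.0388, 0.1043]
orientation: [-2.201, 0.044, 2.202]
wrist_force: [-0.4, 0.3, -0.1]
gripper_width: -0.0
t 19.07 p [ 0.497  -0.0388  0.1043] phi 177.7 tilt 0.02 orb: r 52.43 az 177.29 F [-0.42  0.27 -0.12] g -0.0
q [-0.505  0.109  0.562  1.991 -0.066  1.06  -1.524]
corr y,z mm to r=51.0: 0.4 -1.4
```

```bash
python3 -m jog '[{"fingers":0,"travel":[0,-0.0062,-0.0010],"dr":[0.12,0,0]},{"fingers":0,"travel":[0,-0.0062,-0.0004],"dr":[0.12,0,0]},{"fingers":0,"travel":[0,-0.0062,-0.0004],"dr":[0.12,0,0]},{"fingers":0,"travel":[0,-0.0062,-0.0004],"dr":[0.12,0,0]},{"fingers":0,"travel":[0,-0.0062,-0.0004],"dr":[0.12,0,0]},{"fingers":0,"travel":[0,-0.0062,-0.0004],"dr":[0.12,0,0]},{"fingers":0,"travel":[0,0,-0.004],"dr":[0,0,0]},{"fingers":0,"travel":[0,0,0],"dr":[0,0,0]}]'; python3 -c "
from h import *;corr(41)"
```

```text
t: 19.73
eef_pos: [0.5153, -0.0086, 0.1043]
orientation: [-1.785, 0.702, 1.784]
wrist_force: [-0.1, -0.6, 0.7]
gripper_width: 0.002
t 19.73 p [ 0.5153 -0.0086  0.1043] phi 137.1 tilt 0.05 orb: r 47.28 az 136.17 F [-0.08 -0.57  0.71] g 0.002
q [-0.58   0.15   0.589  1.954 -0.094  1.065 -2.27 ]
corr y,z mm to r=41.0: 0.8 -6.3
```

```bash
python3 -m jog '[{"fingers":0,"travel":[0,0,-0.004],"dr":[0,0,0]},{"fingers":0,"travel":[0,0,-0.002],"dr":[0,0,0]},{"fingers":0,"travel":[0,0,0],"dr":[0,0,0]}]';python3 -c "
from h import *;corr(41);look('g2',.117)"
```

```text
t: 19.98
eef_pos: [0.5187, -0.0124, 0.1041]
orientation: [-1.781, 0.702, 1.784]
wrist_force: [-2.4, 1.7, 0.2]
gripper_width: 0.001
t 19.98 p [ 0.5187 -0.0124  0.1041] phi 137.01 tilt 0.08 orb: r 42.18 az 136.7 F [-2.39  1.71  0.16] g 0.001
q [-0.571  0.16   0.592  1.945 -0.103  1.067 -2.256]
corr y,z mm to r=41.0: 0.2 -1.2
collar 0.5479 -0.0411 rad 32.2 z med 0.1167
peak 113 59.4 2.5
line az 112.9 198 spread 0.997
```

```bash
python3 -m jog '[{"fingers":0,"travel":[0,0.0050,-0.0012],"dr":[-0.12,0,0]},{"fingers":0,"travel":[0,0.0049,-0.0004],"dr":[-0.12,0,0]},{"fingers":0,"travel":[0,0.0049,-0.0003],"dr":[-0.12,0,0]},{"fingers":0,"travel":[0,0.0049,-0.0003],"dr":[-0.12,0,0]},{"fingers":0,"travel":[0,0.0049,-0.0003],"dr":[-0.12,0,0]},{"fingers":0,"travel":[0,0.0049,-0.0004],"dr":[-0.12,0,0]}]';python3 -c "
from h import *;corr(41);look('g3',.117)"
```

```text
t: 20.53
eef_pos: [0.5077, -0.0391, 0.1041]
orientation: [-2.206, 0.024, 2.212]
wrist_force: [-2.7, 1.4, 1.3]
gripper_width: -0.003
t 20.53 p [ 0.5077 -0.0391  0.1041] phi 178.66 tilt 0.15 orb: r 41.78 az 176.96 F [-2.75  1.42  1.29] g -0.003
q [-0.484  0.135  0.547  1.965 -0.082  1.065 -1.495]
corr y,z mm to r=41.0: 1.2 -0.8
collar 0.5475 -0.0417 rad 32.4 z med 0.1169
peak 151 60.0 2.5
line az 150.7 197 spread 0.997
```

```bash
python3 -m jog '[{"fingers":0,"travel":[0,0.0055,-0.0010],"dr":[-0.12,0,0]},{"fingers":0,"travel":[0,0.0049,-0.0003],"dr":[-0.12,0,0]},{"fingers":0,"travel":[0,0.0049,-0.0004],"dr":[-0.12,0,0]},{"fingers":0,"travel":[0,0.0049,-0.0004],"dr":[-0.12,0,0]},{"fingers":0,"travel":[0,0.0049,-0.0004],"dr":[-0.12,0,0]},{"fingers":0,"travel":[0,0.0049,-0.0004],"dr":[-0.12,0,0]}]';python3 -c "
from h import *;corr(41);look('g4',.118)"
```

```text
t: 21.08
eef_pos: [0.5179, -0.0686, 0.104]
orientation: [1.818, 0.657, -1.823]
wrist_force: [-4.3, -0.9, 2.2]
gripper_width: 0.001
t 21.08 p [ 0.5179 -0.0686  0.104 ] phi -140.33 tilt 0.17 orb: r 41.67 az -139.02 F [-4.34 -0.88  2.17] g 0.001
q [-0.386  0.164  0.508  1.933 -0.09   1.069 -0.718]
corr y,z mm to r=41.0: -1.0 -0.7
collar 0.5479 -0.0424 rad 32.4 z med 0.1173
peak 193 58.4 2.4
line az -165.5 220 spread 0.996
```

```bash
python3 -m jog '[{"fingers":0,"travel":[-0.0004,0.0042,-0.0008],"dr":[-0.12,0,0]},{"fingers":0,"travel":[0,0.0047,-0.0004],"dr":[-0.12,0,0]},{"fingers":0,"travel":[0,0.0049,-0.0004],"dr":[-0.12,0,0]},{"fingers":0,"travel":[0,0.0049,-0.0004],"dr":[-0.12,0,0]},{"fingers":0,"travel":[0,0.0049,-0.0004],"dr":[-0.12,0,0]},{"fingers":0,"travel":[0,0.0049,-0.0004],"dr":[-0.12,0,0]}]';python3 -c "
from h import *;corr(41);look('g5',.118)"
```

```text
t: 21.63
eef_pos: [0.5438, -0.0826, 0.1045]
orientation: [1.325, 1.127, -1.329]
wrist_force: [-2.4, -2.0, 0.9]
gripper_width: 0.005
t 21.63 p [ 0.5438 -0.0826  0.1045] phi -99.26 tilt 0.16 orb: r 41.68 az -97.65 F [-2.43 -1.99  0.86] g 0.005
q [-0.292  0.219  0.441  1.867 -0.102  1.079  0.027]
corr y,z mm to r=41.0: -1.2 -0.7
collar 0.5485 -0.0427 rad 32.3 z med 0.1177
peak 233 36.8 2.1
line az -127.4 197 spread 0.997
```

```bash
python3 -m jog '[{"fingers":0,"travel":[-0.0004,0.0043,-0.0010],"dr":[-0.12,0,0]},{"fingers":0,"travel":[0,0.0047,-0.0004],"dr":[-0.12,0,0]},{"fingers":0,"travel":[0,0.0049,-0.0004],"dr":[-0.12,0,0]},{"fingers":0,"travel":[0,0.0049,-0.0004],"dr":[-0.12,0,0]},{"fingers":0,"travel":[0,0.0049,-0.0004],"dr":[-0.12,0,0]},{"fingers":0,"travel":[0,0.0049,-0.0004],"dr":[-0.12,0,0]}]';python3 -c "
from h import *;corr(41);look('g6',.118)"
```

```text
t: 22.18
eef_pos: [0.5726, -0.0759, 0.1051]
orientation: [0.788, 1.419, -0.792]
wrist_force: [0.1, -5.5, -1.2]
gripper_width: -0.001
t 22.18 p [ 0.5726 -0.0759  0.1051] phi -58.13 tilt 0.22 orb: r 41.68 az -56.14 F [ 0.08 -5.54 -1.21] g -0.001
q [-0.215  0.268  0.346  1.8   -0.098  1.089  0.72 ]
corr y,z mm to r=41.0: -1.4 -0.7
collar 0.5493 -0.0425 rad 32.4 z med 0.118
peak 273 38.7 2.7
line az -87.1 197 spread 0.997
```

```bash
python3 -m jog '[{"fingers":0,"travel":[-0.0002,0.0041,-0.0008],"dr":[-0.12,0,0]},{"fingers":0,"travel":[0,0.0047,-0.0004],"dr":[-0.12,0,0]},{"fingers":0,"travel":[0,0.0049,-0.0004],"dr":[-0.12,0,0]},{"fingers":0,"travel":[0,0.0049,-0.0004],"dr":[-0.12,0,0]},{"fingers":0,"travel":[0,0.0049,-0.0004],"dr":[-0.12,0,0]},{"fingers":0,"travel":[0,0.0049,-0.0004],"dr":[-0.12,0,0]}]';python3 -c "
from h import *;corr(41);look('g7',.119)"
```

```text
t: 22.73
eef_pos: [0.5899, -0.0514, 0.1056]
orientation: [0.23, 1.553, -0.232]
wrist_force: [3.7, -3.7, -1.9]
gripper_width: -0.001
t 22.73 p [ 0.5899 -0.0514  0.1056] phi -16.89 tilt 0.3 orb: r 41.76 az -13.95 F [ 3.66 -3.72 -1.95] g -0.001
q [-0.16   0.289  0.235  1.762 -0.073  1.094  1.375]
corr y,z mm to r=41.0: -2.1 -0.7
collar 0.5497 -0.0418 rad 32.2 z med 0.1185
peak 316 43.1 2.5
line az -44.7 196 spread 0.997
```

```bash
python3 -m jog '[{"fingers":0,"travel":[-0.0002,0.0035,-0.0004],"dr":[-0.12,0,0]},{"fingers":0,"travel":[0,0.0044,-0.0003],"dr":[-0.12,0,0]},{"fingers":0,"travel":[0,0.0049,-0.0003],"dr":[-0.12,0,0]},{"fingers":0,"travel":[0,0.0049,-0.0004],"dr":[-0.12,0,0]},{"fingers":0,"travel":[0,0.0049,-0.0004],"dr":[-0.12,0,0]},{"fingers":0,"travel":[0,0.0049,-0.0004],"dr":[-0.12,0,0]},{"fingers":0,"travel":[0,0.0049,-0.0004],"dr":[-0.12,0,0]}]';python3 -c "
from h import *;corr(41);look('g8',.119)"
```

```text
t: 23.37
eef_pos: [0.5844, -0.0179, 0.1059]
orientation: [-0.428, 1.524, 0.427]
wrist_force: [3.4, 0.2, -0.9]
gripper_width: 0.002
t 23.37 p [ 0.5844 -0.0179  0.1059] phi 31.28 tilt 0.26 orb: r 42.11 az 33.83 F [ 3.44  0.2  -0.85] g 0.002
q [-0.105  0.272  0.105  1.776 -0.033  1.091  2.128]
corr y,z mm to r=41.0: -1.9 -1.1
collar 0.5497 -0.0411 rad 32.4 z med 0.1188
peak 5 26.3 2.5
line az 4.2 158 spread 0.996
```

View pics/g8.png

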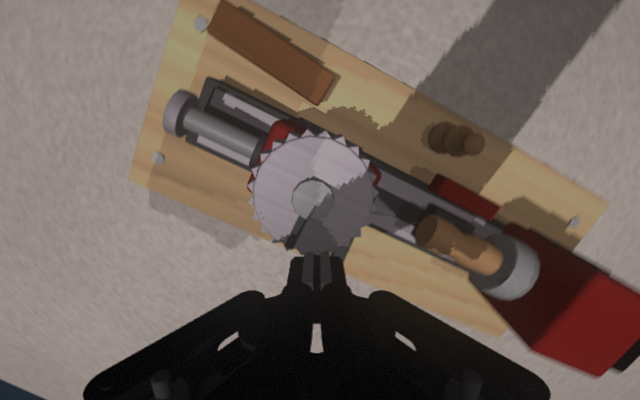

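The collar has turned about two full turns: its line is at az 4° and its top has risen 5.8 mm. I'll retract outward, rise, and go round to the tail.

```bash
python3 -m jog '[{"fingers":0,"travel":[0,0,0.006],"dr":[0,0,0]},{"fingers":0,"travel":[0,0,0.010],"dr":[0,0,0]},{"fingers":0,"travel":[-0.020,0,0.004],"dr":[0,0,0]},{"fingers":0,"travel":[-0.025,0,0],"dr":[0,0,0]},{"fingers":0,"travel":[-0.020,0,0],"dr":[0,0,0]},{"fingers":0,"travel":[0,0,0],"dr":[0,0,0]}]';python3 - <<'E'
from h import *
s,p,R,ph=rep();look('h1',.12)
yd=np.array([np.cos(np.radians(94.9)),np.sin(np.radians(94.9))])
t=C-.130*yd;print(t)
plan(p,ph,[*t,.17],np.radians(-85.1)-ph,18)
E
```

```text
t: 23.92
eef_pos: [0.603, -0.0081, 0.1752]
orientation: [-0.426, 1.521, 0.424]
wrist_force: [0.9, -0.1, 0.7]
gripper_width: -0.002
t 23.92 p [ 0.603  -0.0081  0.1752] phi 31.11 tilt 0.43 orb: r 63.06 az 31.77 F [ 0.94 -0.05  0.67] g -0.002
q [-0.12   0.247  0.105  1.659 -0.028  1.229  2.105]
collar 0.5484 -0.0415 rad 31.1 z med 0.1189
peak 8 77.1 2.8
line az 7.7 105 spread 0.997
[ 0.5605042  -0.17082489]
0 [ 0. -7. -7.] 0.1127
1 [ 0. -7. -6.] 0.1127
2 [ 0. -8. -5.] 0.1127
3 [ 0. -8. -4.] 0.1127
4 [ 0. -9. -3.] 0.1127
5 [ 0. -9. -2.] 0.1127
6 [ 0. -9. -1.] 0.1127
7 [ 0. -9. -0.] 0.1127
8 [ 0. -9.  1.] 0.1127
9 [ 0. -9.  2.] 0.1127
10 [ 0. -9.  3.] 0.1127
11 [ 0. -8.  4.] 0.1127
12 [ 0. -8.  5.] 0.1127
13 [ 0. -7.  6.] 0.1127
14 [ 0. -7.  7.] 0.1127
15 [ 0. -6.  7.] 0.1127
16 [ 0. -5.  8.] 0.1127
17 [ 0. -4.  8.] 0.1127
```

```bash
python3 -m jog '[{"fingers":0,"travel":[0,-0.007,-0.007],"dr":[0.113,0,0]},{"fingers":0,"travel":[0,-0.007,-0.006],"dr":[0.113,0,0]},{"fingers":0,"travel":[0,-0.008,-0.005],"dr":[0.113,0,0]},{"fingers":0,"travel":[0,-0.008,-0.004],"dr":[0.113,0,0]},{"fingers":0,"travel":[0,-0.009,-0.003],"dr":[0.113,0,0]},{"fingers":0,"travel":[0,-0.009,-0.002],"dr":[0.113,0,0]},{"fingers":0,"travel":[0,-0.009,-0.001],"dr":[0.113,0,0]},{"fingers":0,"travel":[0,-0.009,0],"dr":[0.113,0,0]},{"fingers":0,"travel":[0,-0.009,0.001],"dr":[0.113,0,0]},{"fingers":0,"travel":[0,-0.009,0.002],"dr":[0.113,0,0]}]'
python3 -m jog '[{"fingers":0,"travel":[0,-0.009,0.003],"dr":[0.113,0,0]},{"fingers":0,"travel":[0,-0.008,0.004],"dr":[0.113,0,0]},{"fingers":0,"travel":[0,-0.008,0.005],"dr":[0.113,0,0]},{"fingers":0,"travel":[0,-0.007,0.006],"dr":[0.113,0,0]},{"fingers":0,"travel":[0,-0.007,0.007],"dr":[0.113,0,0]},{"fingers":0,"travel":[0,-0.006,0.007],"dr":[0.113,0,0]},{"fingers":0,"travel":[0,-0.005,0.008],"dr":[0.113,0,0]},{"fingers":0,"travel":[0,-0.004,0.008],"dr":[0.113,0,0]},{"fingers":0,"travel":[0,0,0],"dr":[0,0,0]}]'
python3 - <<'E'
from h import *
s,p,R,ph=rep();look('h2',.12)
yd=np.array([np.cos(np.radians(94.9)),np.sin(np.radians(94.9))])
t=C-.130*yd;print((R.T@(np.array([*t,.066])-p)*1000).round(1), np.degrees(ph)+85.1)
E
```

```text
t: 24.8
eef_pos: [0.5767, -0.0984, 0.1689]
orientation: [0.463, 1.523, -0.464]
wrist_force: [-0.5, -0.1, 0.3]
gripper_width: 0.004
t: 25.55
eef_pos: [0.5577, -0.1727, 0.1692]
orientation: [1.151, 1.245, -1.155]
wrist_force: [-1.1, -0.1, 0.3]
gripper_width: -0.004
t 25.55 p [ 0.5577 -0.1727  0.1692] phi -85.65 tilt 0.16 orb: r 131.66 az -86.38 F [-1.12 -0.08  0.28] g -0.004
q [-0.116  0.229  0.426  1.716 -0.098  1.221  0.411]
collar 0.5485 -0.0427 rad 31.1 z med 0.119
peak 66 nan nan
[103.2   3.2  -1.8] -0.5477834591380173h.py:47: RuntimeWarning: Mean of empty slice.
  rr=np.hypot(*X.T);bh=cv2.morphologyEx(g,cv2.MORPH_BLACKHAT,np.ones((15,15)));b=bh[vv,uu];s2=(rr>.014)&(rr<.025);A=np.degrees(np.arctan2(X[:,1],X[:,0]))%360;hh=np.array([b[s2&(np.abs((A-a+180)%360-180)<6)].mean() for a in range(360)]);a0=hh.argmax();print('peak',a0,hh.max().round(1),np.median(hh).round(1));t=s2&(np.abs((A-a0+180)%360-180)<14)&(b>hh.max()*.5)
  ret = ret.dtype.type(ret / rcount)
```

View pics/h2.png

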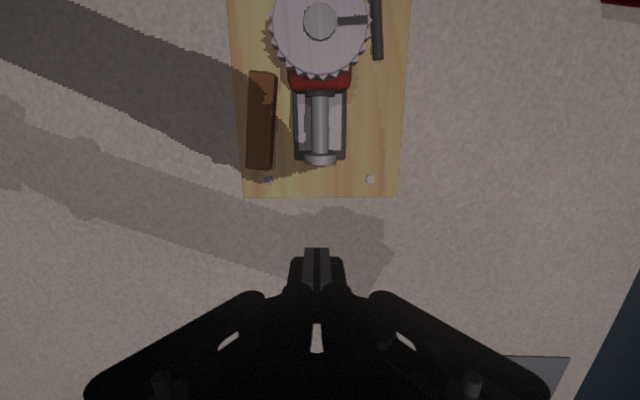

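The wrist view shows the disc straight ahead at (320,158) and the collar's line pointing along lathe +x. I'll descend behind the disc.

```bash
python3 -m jog '[{"fingers":0,"travel":[0.025,0.003,-0.001],"dr":[0,0,0]},{"fingers":0,"travel":[0.030,0,0],"dr":[0,0,0]},{"fingers":0,"travel":[0.030,0,0],"dr":[0,0,0]},{"fingers":0,"travel":[0.018,0,0],"dr":[0,0,0]},{"fingers":0,"travel":[0,0,0],"dr":[0,0,0]},{"fingers":0,"travel":[0,0,0],"dr":[0,0,0]}]'
cat >> h.py <<'E'
yd=np.array([np.cos(np.radians(94.9)),np.sin(np.radians(94.9))]);xd=np.array([yd[1],-yd[0]])
def L():
    s,p,R,ph=rep();v=p[:2]-C;print("lathe x,y mm",(v@xd*1000).round(2),(v@yd*1000).round(2),"front face y",(v@yd*1000+11).round(2),"F along y",(s["wrist_force"][:2]@yd).round(2))
E
python3 - <<'E'
from h import *
from plant import get_image
L()
i,d=get_image("wrist");cv2.imwrite("pics/h3.png",i)
i,d=get_image("side");cv2.imwrite("pics/h3s.png",cv2.resize(i[150:290,255:395],None,fx=4.2,fy=4.2,interpolation=cv2.INTER_CUBIC))
E
```

```text
t: 26.1
eef_pos: [0.5612, -0.1682, 0.0663]
orientation: [1.144, 1.252, -1.147]
wrist_force: [1.0, 0.1, 1.0]
gripper_width: 0.001
t 26.1 p [ 0.5612 -0.1682  0.0663] phi -85.03 tilt 0.17 orb: r 127.48 az -84.69 F [1.02 0.09 1.04] g 0.001
q [-0.096  0.338  0.404  1.809 -0.153  1.029  0.454]
lathe x,y mm 0.91 -127.48 front face y -116.48 F along y -0.0
```

View pics/h3.png

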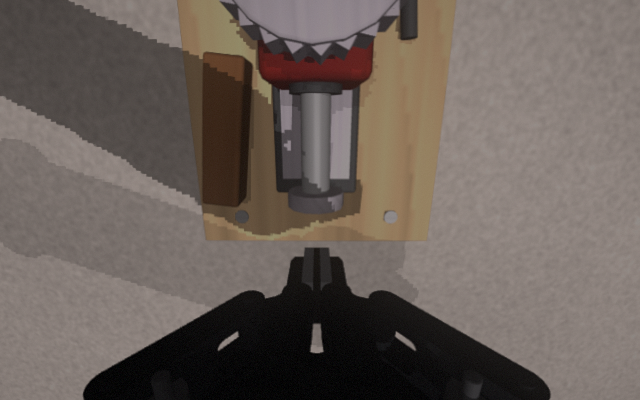

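View pics/h3s.png

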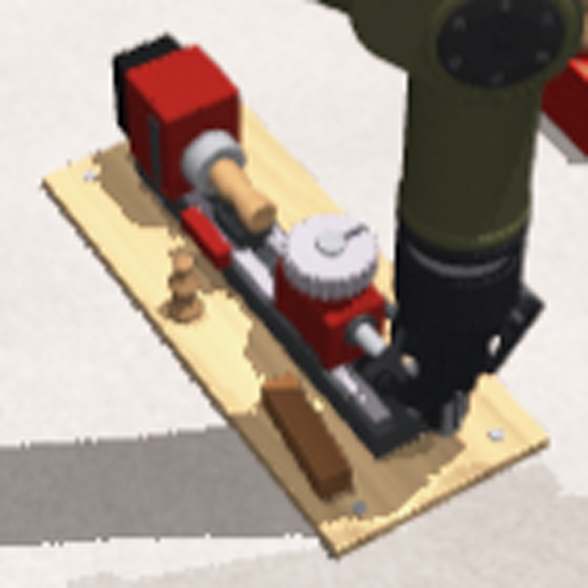

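The fingertips are lined up with the disc at (316,200), about 24 mm behind its face. I'll approach and push gently.

```bash
python3 -m jog '[{"fingers":0,"travel":[0,0,-0.008],"dr":[0,0,0]},{"fingers":0,"travel":[0,0,-0.008],"dr":[0,0,0]},{"fingers":0,"travel":[0,0,-0.005],"dr":[0,0,0]},{"fingers":0,"travel":[0,0,-0.002],"dr":[0,0,0]},{"fingers":0,"travel":[0,0,-0.002],"dr":[0,0,0]},{"fingers":0,"travel":[0,0,0],"dr":[0,0,0]}]'
python3 -c "
from h import *;L()"
python3 -m jog '[{"fingers":0,"travel":[0,0,-0.003],"dr":[0,0,0]},{"fingers":0,"travel":[0,0,-0.003],"dr":[0,0,0]},{"fingers":0,"travel":[0,0,-0.003],"dr":[0,0,0]},{"fingers":0,"travel":[0,0,-0.003],"dr":[0,0,0]},{"fingers":0,"travel":[0,0,0],"dr":[0,0,0]}]'
python3 -c "
from h import *;L()"
```

```text
t: 26.7
eef_pos: [0.5599, -0.144, 0.0678]
orientation: [1.146, 1.248, -1.145]
wrist_force: [0.1, 0.1, 0.3]
gripper_width: -0.0
t 26.7 p [ 0.5599 -0.144   0.0678] phi -85.09 tilt 0.04 orb: r 103.21 az -84.15 F [0.09 0.09 0.32] g -0.0
q [-0.133  0.317  0.396  1.83  -0.142  1.022  0.405]
lathe x,y mm 1.71 -103.2 front face y -92.2 F along y 0.08
t: 27.12
eef_pos: [0.5588, -0.1321, 0.0676]
orientation: [1.146, 1.248, -1.146]
wrist_force: [-0.6, -2.1, 0.4]
gripper_width: -0.0
t 27.12 p [ 0.5588 -0.1321  0.0676] phi -85.11 tilt 0.01 orb: r 91.25 az -84.12 F [-0.62 -2.09  0.42] g -0.0
q [-0.15   0.309  0.391  1.839 -0.137  1.019  0.381]
lathe x,y mm 1.57 -91.24 front face y -80.24 F along y -2.03
```

```bash
python3 -m jog '[{"fingers":0,"travel":[0,0,-0.003],"dr":[0,0,0]},{"fingers":0,"travel":[0,0,-0.003],"dr":[0,0,0]},{"fingers":0,"travel":[0,0,-0.002],"dr":[0,0,0]},{"fingers":0,"travel":[0,0,-0.002],"dr":[0,0,0]},{"fingers":0,"travel":[0,0,0],"dr":[0,0,0]}]'
python3 -c "
from h import *;L()"
python3 -m jog '[{"fingers":0,"travel":[0,0,-0.0015],"dr":[0,0,0]},{"fingers":0,"travel":[0,0,0],"dr":[0,0,0]}]'
python3 -c "
from h import *;L()"
python3 -m jog '[{"fingers":0,"travel":[0,0,-0.0015],"dr":[0,0,0]},{"fingers":0,"travel":[0,0,0],"dr":[0,0,0]}]'
python3 -c "
from h import *;L()"
```

```text
t: 27.53
eef_pos: [0.5579, -0.1216, 0.0674]
orientation: [1.146, 1.249, -1.145]
wrist_force: [0.4, -1.5, 1.4]
gripper_width: -0.002
t 27.53 p [ 0.5579 -0.1216  0.0674] phi -85.09 tilt 0.03 orb: r 80.77 az -83.98 F [ 0.39 -1.53  1.37] g -0.002
q [-0.165  0.303  0.386  1.847 -0.133  1.017  0.361]
lathe x,y mm 1.58 -80.75 front face y -69.75 F along y -1.55
t: 27.7
eef_pos: [0.5577, -0.1206, 0.0674]
orientation: [1.146, 1.249, -1.146]
wrist_force: [-0.9, -2.4, 1.5]
gripper_width: -0.002
t 27.7 p [ 0.5577 -0.1206  0.0674] phi -85.11 tilt 0.02 orb: r 79.69 az -83.99 F [-0.93 -2.44  1.51] g -0.002
q [-0.166  0.302  0.386  1.848 -0.132  1.017  0.359]
lathe x,y mm 1.55 -79.67 front face y -68.67 F along y -2.36
t: 27.87
eef_pos: [0.5577, -0.1197, 0.0674]
orientation: [1.146, 1.248, -1.146]
wrist_force: [0.6, -3.5, 1.6]
gripper_width: 0.002
t 27.87 p [ 0.5577 -0.1197  0.0674] phi -85.14 tilt 0.03 orb: r 78.84 az -83.97 F [ 0.56 -3.55  1.63] g 0.002
q [-0.168  0.301  0.385  1.849 -0.131  1.016  0.356]
lathe x,y mm 1.55 -78.82 front face y -67.82 F along y -3.58
```

Near the end of travel now. I'll keep going in small steps until the force shows a firm stop.

```bash
for k in 1; do python3 -m jog '[{"fingers":0,"travel":[0,0,-0.0015],"dr":[0,0,0]},{"fingers":0,"travel":[0,0,0],"dr":[0,0,0]}]' >/dev/null
python3 -c "
from h import *;L()"; done
python3 -m jog '[{"fingers":0,"travel":[0,0,-0.0015],"dr":[0,0,0]},{"fingers":0,"travel":[0,0,0],"dr":[0,0,0]}]' >/dev/null
python3 -c "
from h import *;L()"
```

```text
t 28.03 p [ 0.5576 -0.1197  0.0675] phi -85.18 tilt 0.14 orb: r 78.8 az -83.99 F [ 0.88 -5.85  1.2 ] g 0.002
q [-0.17   0.3    0.386  1.85  -0.129  1.015  0.353]
lathe x,y mm 1.52 -78.79 front face y -67.79 F along y -5.9
t 28.2 p [ 0.5576 -0.1196  0.0675] phi -85.23 tilt 0.24 orb: r 78.72 az -84.0 F [ 1.84 -8.54  0.45] g 0.004
q [-0.171  0.3    0.386  1.851 -0.127  1.014  0.35 ]
lathe x,y mm 1.51 -78.71 front face y -67.71 F along y -8.67
```

The quill has stopped firmly: the force climbs with no further motion, at about 24 mm of travel. I'll back straight off and rise.

```bash
python3 -m jog '[{"fingers":0,"travel":[0,0,0.006],"dr":[0,0,0]},{"fingers":0,"travel":[0,0,0.015],"dr":[0,0,0]},{"fingers":0,"travel":[0,0,0.020],"dr":[0,0,0]},{"fingers":0,"travel":[0,0,0.020],"dr":[0,0,0]},{"fingers":0,"travel":[-0.025,0,0.010],"dr":[0,0,0]},{"fingers":0,"travel":[-0.040,0,0],"dr":[0,0,0]},{"fingers":0,"travel":[-0.040,0,0],"dr":[0,0,0]},{"fingers":0,"travel":[-0.040,0,0.02],"dr":[0,0,0]},{"fingers":0,"travel":[0,0,0.03],"dr":[0,0,0]},{"fingers":0,"travel":[0,0,0],"dr":[0,0,0]}]'
python3 - <<'E'
from h import *
from plant import get_image,camera_model
L()
i,d=get_image("wrist");cv2.imwrite("pics/i1.png",i)
i,d=get_image("side");cv2.imwrite("pics/i1s.png",cv2.resize(i[150:290,255:395],None,fx=4.2,fy=4.2,interpolation=cv2.INTER_CUBIC))
look("i1t",.12,True,"top")
i=cv2.imread("pics/i1t.png");cv2.imwrite("pics/i1tz.png",cv2.resize(i[140:230,250:390],None,fx=5.7,fy=5.7,interpolation=cv2.INTER_CUBIC))
E
```

```text
t: 29.03
eef_pos: [0.5678, -0.2411, 0.2127]
orientation: [1.149, 1.24, -1.148]
wrist_force: [-1.4, -1.5, -1.3]
gripper_width: -0.001
t 29.03 p [ 0.5678 -0.2411  0.2127] phi -85.4 tilt 0.33 orb: r 200.61 az -84.72 F [-1.45 -1.5  -1.28] g -0.001
q [-0.029  0.268  0.467  1.586 -0.123  1.311  0.534]
lathe x,y mm 1.32 -200.6 front face y -189.6 F along y -1.37
collar 0.5537 -0.0492 rad 21.5 z med 0.1201
peak 0 nan nanh.py:47: RuntimeWarning: Mean of empty slice.
  rr=np.hypot(*X.T);bh=cv2.morphologyEx(g,cv2.MORPH_BLACKHAT,np.ones((15,15)));b=bh[vv,uu];s2=(rr>.014)&(rr<.025);A=np.degrees(np.arctan2(X[:,1],X[:,0]))%360;hh=np.array([b[s2&(np.abs((A-a+180)%360-180)<6)].mean() for a in range(360)]);a0=hh.argmax();print('peak',a0,hh.max().round(1),np.median(hh).round(1));t=s2&(np.abs((A-a0+180)%360-180)<14)&(b>hh.max()*.5)
  ret = ret.dtype.type(ret / rcount)
```

View pics/i1s.png

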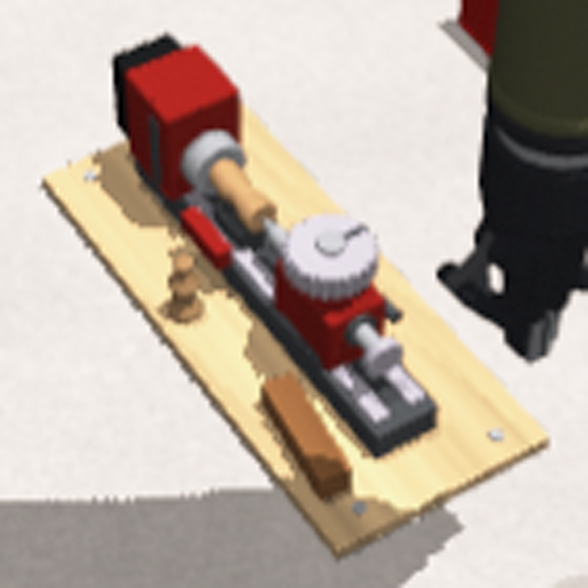

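View pics/i1tz.png

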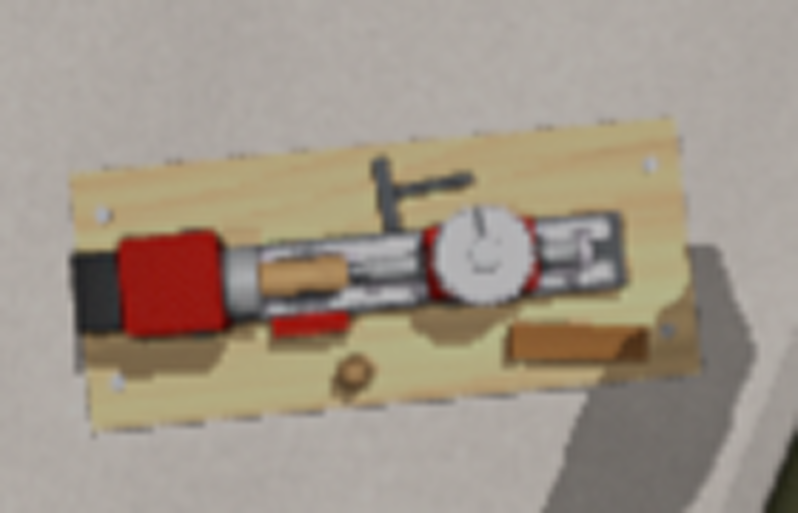

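View pics/i1.png

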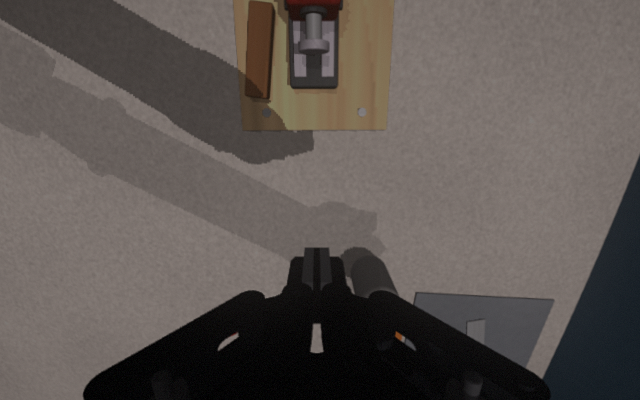

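The views show the quill's point against the blank (side view, about (268,228)) and the collar line pointing straight at lathe +x. The key, finial and stick are where they were, and the arm is well clear. I'll hand it in.

Run:
```python
from plant import r,sign_off
s=r.state();print(s["t"],s["wrist_force"].round(1),abs(s["qvel"]).max());print(sign_off())
```

```text
29.1833 [-0.5  1.4  0. ] 0.017958217678311225
the job is handed in; nothing more can be done
None
```

The job is handed in: the collar is loosened by two turns, the quill is pushed in until its point meets the blank, and the arm has finished clear of the machine. It took about 29 s of the 70 s allowed.

- **Collar:** I rolled the rim anticlockwise with the closed fingertips in three passes, backing off to unwind the wrist between them. At my readings the horizontal contact force stayed around 2 to 6 N. After the last pass the dark line read 4 to 8° against 13° at the start, about 715° of turn. The top of the rim rose about 5.8 mm, against the 6 mm expected for two turns.
- **Quill:** It stayed drawn out during the loosening, then slid with about 2 to 3.5 N. It stopped firmly at about 24 mm of travel, where the force climbed to 8.5 N with no further movement. The side view shows the point against the blank.
- **Surroundings:** In the last pictures the key, finial and stick sit where they were. I did not check the screwdriver, glue and cup in close-up, but the arm did not go near them at their height.

**What disagreed or failed:**
- The cameras placed the collar's axis up to 2 mm apart. The fingertips lost contact twice in the first pass, which I corrected from the measured contact.
- The last automatic collar reading, from the top camera, failed. There I judged the line's direction by eye, and it agrees with the earlier wrist camera readings.

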